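# Put away the fittings of a stripped lab shaker

### The job

The shaker has been stripped for cleaning: put its fittings away. Hang the tube carrier by its eye on the stand's peg, pushing it on past the drop flap so that the flap falls shut behind the eye, and stack all the clamp bars on the drying tray as a crosswise tower: two level bars to a layer, their centre lines about 90 mm apart, the first pair lying along the tray's long side, each next pair square across the pair below, everything centred on the tray; an odd last bar goes where one of a pair would lie. Leave the other things on the bench as they are.

Things in the scene. Friction and masses are not known exactly. Their poses are not given: they have to be found in the camera images.
- bar1_c (a point): Centre of a shaker clamp bar: straight square bar 140 x 24 x 24 mm, aluminium with black rubber sleeves at the ends, about 0.15 kg. Site x axis runs along the bar. All bars are alike and interchangeable; a bar that is not there today reads None.
- bar2_c (a point): Centre of a shaker clamp bar: straight square bar 140 x 24 x 24 mm, aluminium with black rubber sleeves at the ends, about 0.15 kg. Site x axis runs along the bar. All bars are alike and interchangeable; a bar that is not there today reads None.
- bar3_c (a point): Centre of a shaker clamp bar: straight square bar 140 x 24 x 24 mm, aluminium with black rubber sleeves at the ends, about 0.15 kg. Site x axis runs along the bar. All bars are alike and interchangeable; a bar that is not there today reads None.
- bar4_c (a point): Centre of a shaker clamp bar: straight square bar 140 x 24 x 24 mm, aluminium with black rubber sleeves at the ends, about 0.15 kg. Site x axis runs along the bar. All bars are alike and interchangeable; a bar that is not there today reads None.
- bar5_c (a point): Centre of a shaker clamp bar: straight square bar 140 x 24 x 24 mm, aluminium with black rubber sleeves at the ends, about 0.15 kg. Site x axis runs along the bar. All bars are alike and interchangeable; a bar that is not there today reads None.
- bar6_c (a point): Centre of a shaker clamp bar: straight square bar 140 x 24 x 24 mm, aluminium with black rubber sleeves at the ends, about 0.15 kg. Site x axis runs along the bar. All bars are alike and interchangeable; a bar that is not there today reads None.
- tray: Flat grey drying tray, fixed, 210 mm (its x) by 165 mm (its y), 8 mm thick, no rim, fine light ribs running along its long side (x). Origin at the centre of its underside, on the bench.
- carrier_grip (a point): Grip point on the tube carrier's upright white post (30 mm along carrier x, 14 mm along y, top 15 mm above this point), 110 mm above the underside. The carrier, about 0.25 kg, is a tray 150 x 90 mm with 41 mm walls, standing on the bench; four capped tubes, fixed in it, tops 92 mm up, stand between post and eye plate. Site axes: x from post to eye plate, z up.
- carrier_eye (a point): Centre of the 34 x 34 mm square eye, open along x, in the carrier's steel eye plate; same axes as carrier_grip. It lies 110 mm along +x and 5 mm above the grip point, 115 mm above the underside. Plate 5 mm thick, 50 mm wide, 10 mm of steel over the eye; the tray's rear wall ends 15 mm beyond the plate (+x), so it meets the panel first.
- stand: Grey fixed stand: a post 34 mm wide, 310 mm tall, with a crossbar 110 mm wide at heights 120 to 170 mm, flush in front (together the 'panel'). Origin at the foot of that front face, in the middle, on the bench; -x points out of it towards the robot, y along the crossbar. A level steel peg, 12 mm thick, sticks out 88 mm along -x at height 235 mm.
- peg_tip (a point): Centre of the peg's free end face, height 235 mm; same axes as the stand (-x points off the peg).
- flap_pivot (a point): Middle of the drop flap's level pivot, 60 mm out from the panel, 55 mm above the peg's axis; same axes as the stand. The flap (26 mm wide, 47 mm long) hangs from it to 2 mm above the peg's top side, between two dark cheeks that run out 68 mm from the panel and end 7 mm above the pivot.
- flap (a joint): Drop flap, rad: 0 = hanging straight down (it cannot swing outwards), up to 1.45 as its lower edge is pushed in towards the panel and up. Light (30 g), falls back by its own weight. An eye pushed along the peg lifts it; once the eye rests on the peg with its plate more than about 28 mm behind the pivot, the flap drops.
- reagent: Bystander: squat reagent jar, 44 mm across, 45 mm tall; origin under its centre. Leave it alone.
- beaker: Bystander: shallow glass beaker, 60 mm across, 30 mm tall; origin under its centre. Leave it alone.
- amber: Bystander: amber glass bottle, 70 mm across, 130 mm tall; origin under its centre. Leave it alone.
- tipbox: Bystander: blue pipette-tip box 120 x 85 x 60 mm; origin under its centre. Leave it alone.
- petri: Bystander: stack of clear dishes, 70 mm across, 45 mm tall; origin under its centre. Leave it alone.
- timer: Bystander: flat white bench timer 70 x 90 x 22 mm; origin under its centre. Leave it alone.
Mind the look-alikes: they are no part of the job. Leave any orange look-alike of the part that bears bar2_c alone.

How it is judged:
By the outcome, as a careful person would: the job done as asked, in the order asked, and still so for the second after the job is handed in, with the robot touching nothing.
Of bar1, bar2, bar3, bar4, bar5, bar6 only 4 to 6 are there at a start; the rules pass over those that are not, and their reading is None.
At some moment in a run one of bar1, bar2, bar3, bar4, bar5, bar6, carrier may be knocked a few centimetres aside while the robot is not near it.
It also fails if it takes over 210 s, if anything falls off the work surface, if the arm or the gripper's body presses on something with over 40 N, if the wrist force passes 120 N, or if a joint passes its speed limit or range.

### The arm

A 7-joint arm with a two-finger parallel gripper is mounted at the origin on the work surface. World frame = base frame: x ahead of the robot, y to its left, z up, the work surface at z = 0. Lengths are in m, angles in rad, forces in N, time in s.
With the tool pointing down it reaches from about 0.425 to 0.95 m from the base axis. Payload 4.7 kg.
Tool frame: the origin (TCP) lies at the very end of the fingers, on their centre line; the grasp point (between the pads) lies 19 mm behind it; z points along the fingers, x is the direction in which the jaws open and shut, and the axes are right-handed (so a half turn about z gives the same grasp; the last joint's range is limited). The gripper opens to 87 mm and grips with 3 to 60 N. Pads are 19 mm wide; open, the fingers measure 117 mm over their backs; the gripper's body (75 mm by 190 mm) begins 51 mm behind the grasp point.
Start: joints at [1.228, 0.469, -0.049, 1.532, 0.024, 1.141, -0.082], TCP at [0.208, -0.642, 0.223] pointing down, gripper open.
Joint ranges: [-2.59, 2.59], [-0.33, 1.99], [-1.39, 1.29], [0.1, 2.45], [-1.04, 4.18], [0.21, 1.99], [-2.66, 2.66]. Speed limits (rad/s): [2.57, 2.57, 3.14, 3.14, 3.14, 3.14, 3.14].

### API

Orientations are given as a rotation vector (axis times angle).
In Python, from rig import ctrl gives the robot as it stands.
- The arm moves only by the shell command python3 -m inch 'ROWS' [FORCE]. ROWS is JSON, one flat list of numbers, 5 for each row, row after row: the gripper command: -1 is fully open, 1 is shut, values between are in proportion, then the shift along the tool's x, y, z each as a share of 1 m, from -1 to 1, then the turn about the tool's z as a share of 180 degrees, from -1 to 1. In form: [hand, tx, ty, tz, yaw, hand, tx, ty, tz, yaw, ...]. A call has 1 to 12 rows; each row is the pose to reach, as a shift and turn from the pose measured when the call began, along the tool's axes at that moment, turning the shorter way round; what a row does not reach only later rows make up. A row lasts 1/8 s, in which the tool goes at most 62.5 mm and 10.7 degrees, less where a joint would pass 70% of its speed; a pose out of reach is approached as far as the arm can. A call with a number of a shift or a turn outside -1 to 1 is refused whole. A call with a gripper value outside its range is refused whole. The fingers move at their own pace and stop on an object; FORCE is the grip in N (left out, the last holds). Time passes only in rows, so rows that repeat a pose let the fingers close. It gives the time, the measured TCP pose, the force and the opening at its end, in the units of the state.
- ctrl.get_state(): the state, without advancing time (a new reading comes with each control period).
- ctrl.get_image(name): name is "scene" or "top"; returns a dict with "image" (420x560x3 uint8, blue, green, red), "range_z" (420x560 float32, m along the optical axis (not along the pixel's ray), 0 where there is no reading), "mtx" (3x3 intrinsics, pixels), "k1" (the pictures are not rectified: a ray, as slopes to the right and down, at radius r is drawn at 1 + k1 r^2 times it, then the intrinsics apply), "R" (3x3) and "t" (3): a world point X has camera coordinates R X + t. Camera axes: x right, y down, z forward; pixel columns grow to the right and rows downward; lengths in m; the calibration is good to about 2 mm. A picture is of the moment at which its call begins.
- ctrl.sign_off(): hands the job in, once; it reports no verdict.
The state is a dict: "clock": time; "joints": joint angles; "joint_velocities": joint speeds; "tau": joint torques, N m; "position": TCP position; "tool_rot": TCP orientation; "force": force on the tool from outside, world axes, zero at the start; "ft_torque": the same for the moment, N m; "gripper_width": opening from 0.0 (shut) to 1.0 (fully open).
Only numpy, scipy, OpenCV 4.12 (cv2) and the standard library are available. Lean on these libraries where they do the work, as an engineer would, in place of code of your own. Each camera call takes 0.05 s, during which the arm holds its last target. There are 200 camera calls.

## Working session

There is one attempt and no reset: what is moved stays moved. The work goes in short steps, Python scripts to look and compute and a shell command to move; the robot and the scene stay as the last step left them, time stands still between calls to the robot, and variables do not carry over. Pictures are saved under pics/ and viewed, about 12 in all and at most 16, crops included, and the job is handed in when it is done.

```bash
ls && mkdir -p pics
python3 - <<'E'
from rig import ctrl
import cv2,numpy as np,pickle
s=ctrl.get_state();print(s)
for n in("scene","top"):
    d=ctrl.get_image(n);pickle.dump(d,open(n+"0.pkl","wb"));cv2.imwrite(f"pics/{n}0.png",d["image"])
    print(n,d["mtx"].tolist(),d["k1"],d["R"].round(4).tolist(),d["t"].round(4).tolist(),-d["R"].T@d["t"])
E
```

```text
pics
{'clock': 0.0, 'joints': array([ 1.22809828,  0.46949494, -0.0486136 ,  1.53369857,  0.02414467,
        1.14102041, -0.0823034 ]), 'joint_velocities': array([ 0.0008956 , -0.00050229, -0.00061495,  0.00248888, -0.00118642,
        0.00158735, -0.00063921]), 'tau': array([ 1.25146644e-04, -5.07968044e+01, -8.01966107e-02, -2.36152589e+01,
       -6.12381916e-02,  3.79899004e-02,  1.64342041e-04]), 'position': array([ 0.20817321, -0.64145415,  0.2214615 ]), 'tool_rot': array([-2.54043072,  1.84630855,  0.00267936]), 'force': array([-0.02691436, -0.20712059,  0.35291981]), 'ft_torque': array([-0.03007985, -0.00299419,  0.00072675]), 'gripper_width': 1.000814540299204}
scene [[413.3767450486859, 0.0, 275.87193019752294], [0.0, 413.3767450486859, 207.77204376734844], [0.0, 0.0, 1.0]] 0.0399690195508355 [[0.5755, 0.8178, -0.0053], [0.613, -0.4356, -0.6592], [-0.5413, 0.3762, -0.752]] [-0.2321, -0.2244, 1.6224] [ 1.14937902 -0.5181845   1.07087322]
top [[402.5585430484552, 0.0, 276.1024723204412], [0.0, 402.5585430484552, 211.0624247491084], [0.0, 0.0, 1.0]] -0.049003602370217225 [[0.0079, -1.0, 0.0005], [-0.9809, -0.0079, -0.1942], [0.1942, 0.0011, -0.981]] [-0.067, 0.5397, 1.2525] [ 0.28676825 -0.06413374  1.33350925]
```

View pics/scene0.png

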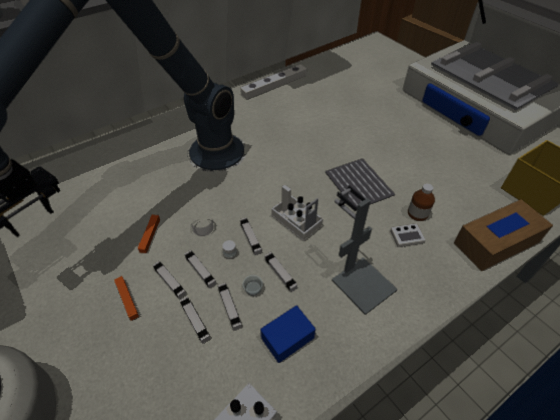

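View pics/top0.png

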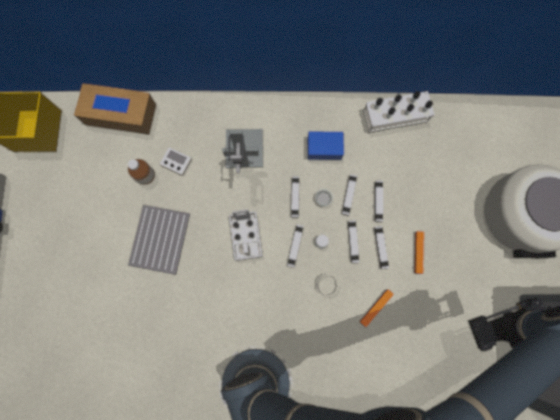

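The scene shows six silver bars (top px (295,197), (349,195), (378,201), (296,246), (353,242), (381,248)). Orange look-alikes are at (419,252) and (377,308). The carrier is at (245,236), with its eye plate toward the stand at (243,150), and the tray is at (160,240).

```bash
cat > h.py <<'E'
import cv2,numpy as np
def rays(d,uv):
    K=d["mtx"];p=(np.asarray(uv,float).reshape(-1,2)-K[:2,2])/K[0,0]
    q=p.copy()
    for _ in range(20): q=p/(1+d["k1"]*(q**2).sum(1,keepdims=True))
    return np.c_[q,np.ones(len(q))]
def cloud(d):
    h,w=d["range_z"].shape;u,v=np.meshgrid(np.arange(w),np.arange(h))
    c=rays(d,np.c_[u.ravel(),v.ravel()])*d["range_z"].reshape(-1,1)
    P=((c-d["t"])@d["R"]).reshape(h,w,3);P[d["range_z"]==0]=np.nan;return P
def proj(d,X):
    c=np.asarray(X,float).reshape(-1,3)@d["R"].T+d["t"];q=c[:,:2]/c[:,2:]
    return q*(1+d["k1"]*(q**2).sum(1,keepdims=True))*d["mtx"][0,0]+d["mtx"][:2,2]
def onplane(d,uv,z):
    r=rays(d,uv)@d["R"];o=-d["R"].T@d["t"];return o+r*((z-o[2])/r[:,2])[:,None]
def comps(d,zlo,zhi,amin=30):
    P=cloud(d);z=P[...,2];m=((z>zlo)&(z<zhi)).astype(np.uint8)
    n,l,s,c=cv2.connectedComponentsWithStats(m,connectivity=4);out=[]
    for i in range(1,n):
        if s[i,4]<amin: continue
        Q=P[l==i];r=cv2.minAreaRect(Q[:,:2].astype(np.float32)*1000)
        (cx,cy),(a,b),th=r
        if a<b:a,b,th=b,a,th+90
        out.append(dict(px=c[i].round().astype(int).tolist(),n=int(s[i,4]),c=np.r_[np.array([cx,cy])/1000,np.median(Q[:,2])],L=a,W=b,th=(th+90)%180-90,bgr=d["image"][l==i].mean(0)))
    return out
def show(o): print(o["px"],o["n"],o["c"].round(4),"L%.0f W%.0f th%.1f"%(o["L"],o["W"],o["th"]),o["bgr"].astype(int))
E
python3 - <<'E'
from h import *;import pickle
t=pickle.load(open("top0.pkl","rb"));s=pickle.load(open("scene0.pkl","rb"))
P=cloud(t);print("bench z",np.nanmedian(P[260:300,150:240,2]),np.nanmedian(P[170:280,300:400,2]), 'scene',np.nanmedian(cloud(s)[200:300,150:300,2]))
for n,d in(("top",t),("scene",s)):
    print(n)
    for o in comps(d,0.012,0.04):
        if abs(o["c"][0])<1.1 and o["L"]<260 and o["L"]>30: show(o)
print("tray");[show(o) for o in comps(t,0.004,0.013,300)]
print("tall")
for d in(t,s):
  for lo,hi in((.04,.06),(.085,.105),(.11,.135),(.16,.185),(.225,.255),(.28,.33)):
    print(lo,hi);[show(o) for o in comps(d,lo,hi,12) if .2<o["c"][0]<1 and abs(o["c"][1])<.45 and o["L"]<200]
E
```

```text
bench z -0.00039218885509098 1.2314490432196501e-05 scene 0.0009302818107526589
top
[17, 117] 239 [0.882  0.8589 0.027 ] L137 W71 th-37.4 [18 69 83]
[44, 137] 310 [0.7989 0.7578 0.0267] L228 W116 th-45.7 [32 73 86]
[391, 122] 364 [ 0.8969 -0.4821  0.0214] L222 W90 th-78.4 [129 135 138]
[175, 161] 523 [0.7206 0.2851 0.0202] L92 W72 th64.8 [151 150 153]
[325, 158] 98 [ 0.7312 -0.2266  0.0262] L116 W7 th88.2 [86 68 62]
[149, 179] 60 [0.6566 0.3728 0.0254] L64 W22 th-39.8 [85 92 97]
[1, 182] 52 [0.639  0.8885 0.0195] L56 W9 th2.4 [82 87 88]
[349, 194] 293 [ 0.6064 -0.3069  0.0228] L142 W24 th-12.3 [151 151 153]
[295, 196] 301 [ 0.5957 -0.1272  0.0224] L139 W24 th-0.2 [153 153 155]
[379, 201] 327 [ 0.5841 -0.4058  0.0226] L139 W25 th-2.5 [146 146 148]
[324, 196] 106 [ 0.5928 -0.2225  0.027 ] L59 W55 th-2.5 [140 146 146]
[491, 222] 134 [ 0.5195 -0.782   0.0303] L170 W33 th12.2 [76 81 82]
[353, 241] 329 [ 0.4494 -0.3157  0.0233] L137 W26 th3.3 [147 148 149]
[295, 246] 315 [ 0.4319 -0.1267  0.0229] L140 W24 th-12.9 [155 155 157]
[381, 247] 336 [ 0.4291 -0.408   0.0235] L136 W27 th7.8 [146 14
[... 4920 characters left out ...]
4 [37 38 37]
0.11 0.135
[427, 189] 104 [0.6764 0.3904 0.1285] L34 W31 th83.7 [ 96  99 102]
[286, 189] 52 [0.4158 0.0296 0.1228] L31 W17 th8.5 [101 103 104]
[316, 203] 15 [0.5226 0.0664 0.1222] L16 W5 th89.7 [49 49 49]
[306, 210] 16 [0.5292 0.0265 0.1233] L9 W5 th70.0 [58 58 59]
[353, 248] 94 [0.7158 0.049  0.127 ] L110 W10 th86.9 [39 40 39]
[235, 405] 96 [ 0.8722 -0.4377  0.118 ] L21 W20 th21.6 [10 10 10]
[258, 407] 95 [ 0.9046 -0.3976  0.1179] L22 W19 th-34.3 [13 13 13]
0.16 0.185
[355, 238] 183 [0.7121 0.0512 0.1698] L112 W14 th89.7 [53 54 52]
0.225 0.255
[351, 214] 206 [0.6696 0.0422 0.2398] L103 W36 th9.9 [56 56 56]
0.28 0.33
[355, 200] 395 [0.6777 0.0499 0.295 ] L83 W47 th0.8 [39 39 38]
```

Run:
```python
import cv2,numpy as np
a=cv2.imread("pics/top0.png")[120:280,120:300];b=cv2.imread("pics/scene0.png")[150:310,250:410]
cv2.imwrite("pics/c1.png",np.hstack([cv2.resize(a,(420,373),interpolation=cv2.INTER_CUBIC),cv2.resize(b,(373,373),interpolation=cv2.INTER_CUBIC)]))
```

```text
(no output)
```

View pics/c1.png

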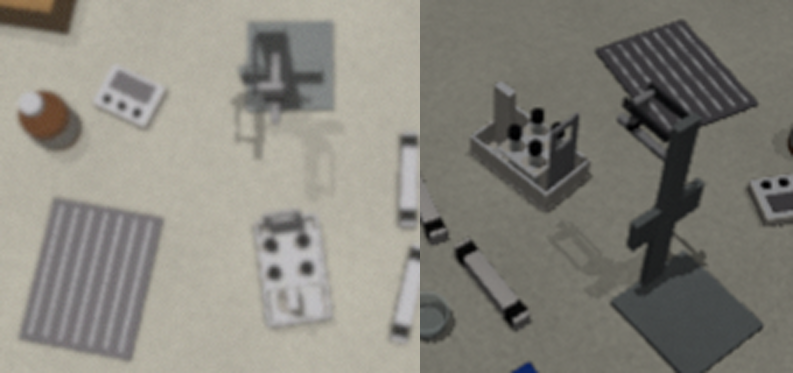

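Run:
```python
from h import *;import pickle
t=pickle.load(open("top0.pkl","rb"));s=pickle.load(open("scene0.pkl","rb"))
PT=cloud(t).reshape(-1,3);PS=cloud(s).reshape(-1,3)
def sel(P,x0,x1,y0,y1,z0,z1): return P[(P[:,0]>x0)&(P[:,0]<x1)&(P[:,1]>y0)&(P[:,1]<y1)&(P[:,2]>z0)&(P[:,2]<z1)]
f=sel(PT,.68,.73,-.02,.12,.12,.163);
print("front face top view",len(f)); m=f[:,0]<np.median(f[:,0])+.006; print(np.polyfit(f[m,1]-.05,f[m,0],1),f[m].mean(0),f[m].std(0),f[:,1].min(),f[:,1].max())
for nm,P in(("top",PT),("scene",PS)):
  print(nm)
  for z0 in np.arange(.20,.32,.01):
    q=sel(P,.58,.76,-.02,.12,z0,z0+.01)
    if len(q)>5: print("%.2f n%d x %.3f %.3f y %.3f %.3f"%(z0,len(q),*np.percentile(q[:,0],[2,98]),*np.percentile(q[:,1],[2,98])), "| x<.68:",[ "%.3f"%v for v in np.percentile(q[q[:,0]<.68][:,:2],[3,97],axis=0).T.ravel()] if (q[:,0]<.68).sum()>3 else "")
  q=sel(P,.60,.64,.0,.1,.225,.244);print("peg line",len(q),np.polyfit(q[:,0]-.62,q[:,1],1),q.min(0),q.max(0))
  q=sel(P,.62,.66,.0,.1,.285,.3);
  q=sel(P,.39,.44,.0,.06,.118,.13);print("post",len(q),(q.min(0)+q.max(0))/2,q.max(0)-q.min(0))
  q=sel(P,.505,.545,.0,.1,.06,.15);c=np.polyfit(q[:,1]-.045,q[:,0],1);print("plate",len(q),c,np.degrees(np.arctan(c[0])),q.min(0),q.max(0))
R=cv2.Rodrigues(np.array([-2.54043072,1.84630855,.00267936]))[0];T=np.array([.20817,-.64145,.22146])
for nm,P in(("top",PT),("scene",PS)):
  q=(P-T)@R
  for z0 in(-.02,-.05,-.08,-.1,-.13,-.16):
    k=q[(np.abs(q[:,0])<.14)&(np.abs(q[:,1])<.14)&(q[:,2]<z0+.0)&(q[:,2]>z0-.03)]
    if len(k)>3: print(nm,"grip z",z0,len(k),np.percentile(k[:,:2],[2,98],axis=0).round(3).tolist())
```

```text
front face top view 120
[-0.02134252  0.70298074] [0.70311437 0.04373895 0.14305206] [0.00111265 0.03396061 0.01189702] -0.005856295902437715 0.10425199327517545
top
0.20 n8 x 0.702 0.705 y 0.034 0.065 | x<.68: 
0.21 n7 x 0.702 0.704 y 0.041 0.065 | x<.68: 
0.22 n11 x 0.632 0.712 y 0.032 0.063 | x<.68: 
0.23 n76 x 0.616 0.703 y 0.043 0.059 | x<.68: ['0.616', '0.678', '0.043', '0.053']
0.24 n40 x 0.617 0.704 y 0.034 0.063 | x<.68: ['0.616', '0.671', '0.034', '0.058']
0.25 n27 x 0.639 0.704 y 0.035 0.064 | x<.68: ['0.639', '0.642', '0.035', '0.058']
0.26 n28 x 0.640 0.705 y 0.036 0.064 | x<.68: ['0.640', '0.643', '0.037', '0.060']
0.27 n26 x 0.640 0.705 y 0.035 0.063 | x<.68: ['0.640', '0.644', '0.035', '0.058']
0.28 n47 x 0.636 0.705 y 0.035 0.066 | x<.68: ['0.635', '0.677', '0.035', '0.066']
0.29 n133 x 0.637 0.706 y 0.028 0.069 | x<.68: ['0.637', '0.677', '0.028', '0.069']
0.30 n48 x 0.700 0.713 y 0.034 0.064 | x<.68: 
0.31 n12 x 0.703 0.712 y 0.035 0.060 | x<.68: 
peg line 36 [0.06737516 0.04719803] [0.6144357  0.04295425 0.229481  ] [0.63999384 0.05259221 0.24230602]
post 47 [0.41
[... 1300 characters left out ...]
4 0.07461475 0.14487705]
top grip z -0.02 9 [[0.046, -0.011], [0.055, -0.007]]
top grip z -0.05 56 [[-0.087, -0.036], [0.082, 0.037]]
top grip z -0.08 417 [[-0.094, -0.036], [0.085, 0.037]]
top grip z -0.1 857 [[-0.094, -0.036], [0.093, 0.035]]
top grip z -0.13 152 [[-0.051, -0.036], [-0.014, 0.023]]
top grip z -0.16 536 [[-0.05, -0.036], [0.007, 0.031]]
scene grip z -0.02 121 [[-0.056, -0.015], [0.057, 0.006]]
scene grip z -0.05 89 [[-0.083, -0.042], [0.071, 0.01]]
scene grip z -0.08 677 [[-0.09, -0.041], [0.062, 0.025]]
scene grip z -0.1 816 [[-0.092, -0.039], [0.042, 0.029]]
scene grip z -0.13 236 [[-0.047, -0.037], [0.017, -0.019]]
scene grip z -0.16 446 [[-0.048, -0.04], [0.016, 0.023]]
```

```bash
cat > g.py <<'E'
# usage: python3 g.py x y z jawdeg [x y z jawdeg ...] -> shift/turn shares from present pose
import sys,numpy as np,cv2
from rig import ctrl
def main(a):
    s=ctrl.get_state();R=cv2.Rodrigues(np.asarray(s["tool_rot"],float))[0];p=s["position"]
    j=np.degrees(np.arctan2(R[1,0],R[0,0]));print("clk %.1f pos"%s["clock"],p.round(4),"jaw %.1f"%j,"tilt %.2f"%np.degrees(np.arccos(-R[2,2])),"F",s["force"].round(1),"w %.3f"%s["gripper_width"],"q",s["joints"].round(2))
    for i in range(0,len(a),4):
        t=R.T@(np.array(a[i:i+3])-p);d=-((a[i+3]-j+90)%180-90)  # tool z down: +turn lowers jaw angle
        print("%.4f,%.4f,%.4f,%.4f"%(*t,d/180),"  dist %.3f turn %.1f"%(np.linalg.norm(t),d))
main(list(map(float,sys.argv[1:])))
E
python3 g.py 0.46 -0.3 0.26 98.7 0.45 -0.1 0.26 98.7 0.4225 0.0305 0.2 98.7
```

```text
clk 0.1 pos [ 0.2082 -0.6415  0.2216] jaw -72.0 tilt 0.10 F [0.9 0.6 0.1] w 1.002 q [ 1.23  0.47 -0.05  1.53  0.02  1.14 -0.08]
-0.2472,-0.3449,-0.0380,0.0516   dist 0.426 turn 9.3
-0.4405,-0.3972,-0.0377,0.0516   dist 0.594 turn 9.3
-0.5730,-0.4113,0.0226,0.0516   dist 0.706 turn 9.3
```

```bash
python3 -m inch '[-1,-0.247,-0.345,-0.038,0.05,-1,-0.247,-0.345,-0.038,0.05,-1,-0.247,-0.345,-0.038,0.05,-1,-0.247,-0.345,-0.038,0.05,-1,-0.247,-0.345,-0.038,0.05,-1,-0.247,-0.345,-0.038,0.05,-1,-0.247,-0.345,-0.038,0.05,-1,-0.441,-0.397,-0.038,0.0516,-1,-0.441,-0.397,-0.038,0.0516,-1,-0.441,-0.397,-0.038,0.0516,-1,-0.573,-0.411,0.012,0.0516,-1,-0.573,-0.411,0.012,0.0516]' && python3 g.py 0.4225 0.0305 0.15 98.7 0.4225 0.0305 0.095 98.7
```

```text
clock: 1.6
position: [0.427, 0.005, 0.2196]
tool_rot: [-2.382, 2.046, 0.001]
force: [1.3, 0.6, 0.1]
gripper_width: 1.0
clk 1.6 pos [0.427  0.005  0.2196] jaw -81.3 tilt 0.08 F [1.3 0.6 0.1] w 1.000 q [ 0.31  0.09 -0.44  2.07  0.04  0.99 -1.57]
-0.0258,0.0006,0.0697,-0.0001   dist 0.074 turn -0.0
-0.0257,0.0006,0.1247,-0.0001   dist 0.127 turn -0.0
```

```bash
python3 -m inch '[-1,-0.0258,0.0006,0.07,0,-1,-0.0258,0.0006,0.07,0,-1,-0.0258,0.0006,0.07,0,-1,-0.0258,0.0006,0.07,0]' && python3 g.py 0.4225 0.0305 0.095 98.7
python3 - <<'E'
from rig import ctrl
from h import *
d=ctrl.get_image("scene");t=ctrl.get_image("top")
a=d["image"][140:250,230:350];b=t["image"][180:290,185:305]
z=lambda i:cv2.resize(i,(400,367),interpolation=cv2.INTER_CUBIC)
cv2.imwrite("pics/c2.png",np.hstack([z(a),z(b)]))
print(proj(d,[.4225,.0305,.15]),proj(t,[.4225,.0305,.15]))
E
```

```text
clock: 2.1
position: [0.4242, 0.0294, 0.1511]
tool_rot: [-2.378, 2.048, -0.003]
force: [0.9, -0.2, -0.1]
gripper_width: 0.997
clk 2.1 pos [0.4242 0.0294 0.1511] jaw -81.5 tilt 0.20 F [ 0.9 -0.2 -0.1] w 0.997 q [ 0.25  0.18 -0.46  2.16  0.11  0.82 -1.7 ]
-0.0013,0.0017,0.0561,-0.0009   dist 0.056 turn -0.2
[[287.12528842 182.96197931]] [[244.22214066 243.55810645]]
```

View pics/c2.png

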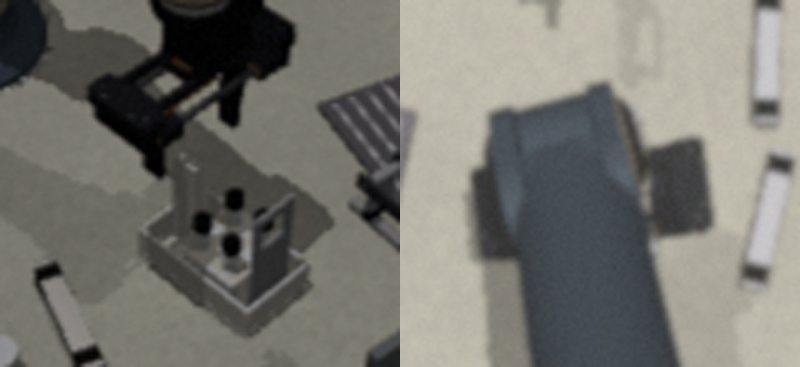

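The fingers (crop px (155,165) and (230,115)) straddle the white post (185,155). Descending and gripping.

```bash
python3 -m inch '[-1,0,0.001,0.056,0,-1,0,0.001,0.056,0,-1,0,0.001,0.056,0,-1,0,0.001,0.056,0,1,0,0.001,0.056,0,1,0,0.001,0.056,0,1,0,0.001,0.056,0,1,0,0.001,0.056,0,1,0,0.001,0.056,0,1,0,0.001,0.056,0]' 30 && python3 g.py 0.4225 0.0305 0.095 98.7 0.4225 0.0305 0.215 98.7
```

```text
clock: 3.45
position: [0.4231, 0.0295, 0.095]
tool_rot: [-2.379, 2.048, -0.003]
force: [1.1, -0.7, -0.6]
gripper_width: 0.399
clk 3.5 pos [0.4231 0.0295 0.095 ] jaw -81.4 tilt 0.20 F [ 1.1 -0.7 -0.6] w 0.399 q [ 0.22  0.27 -0.44  2.21  0.18  0.69 -1.77]
-0.0011,0.0005,0.0000,-0.0008   dist 0.001 turn -0.1
-0.0012,0.0001,-0.1200,-0.0008   dist 0.120 turn -0.1
```

```bash
python3 -m inch '[1,0,0,0,0,1,0,0,0,0,1,0,0,0,0,1,0,0,0,0,1,0,0,0,0,1,0,0,0,0]' 30 && python3 g.py 0.4225 0.0305 0.215 98.7
```

```text
clock: 4.2
position: [0.4231, 0.0295, 0.095]
tool_rot: [-2.379, 2.048, -0.002]
force: [0.3, 0.3, -0.0]
gripper_width: 0.163
clk 4.2 pos [0.4231 0.0295 0.095 ] jaw -81.4 tilt 0.19 F [ 0.3  0.3 -0. ] w 0.163 q [ 0.22  0.27 -0.44  2.21  0.18  0.69 -1.77]
-0.0011,0.0000,-0.1200,-0.0008   dist 0.120 turn -0.1
```

```bash
python3 -m inch '[1,0,0,0,0,1,0,0,0,0,1,0,0,-0.03,0,1,0,0,-0.06,0,1,0,0,-0.09,0,1,0,0,-0.12,0,1,0,0,-0.12,0,1,0,0,-0.12,0]' 50 && python3 g.py 0.4864 0.0445 0.215 91.3
```

```text
clock: 5.2
position: [0.4215, 0.029, 0.2137]
tool_rot: [-2.38, 2.049, 0.0]
force: [-0.1, 1.1, -2.2]
gripper_width: 0.157
clk 5.2 pos [0.4215 0.029  0.2137] jaw -81.5 tilt 0.06 F [-0.1  1.1 -2.2] w 0.157 q [ 0.29  0.09 -0.48  2.08  0.05  0.98 -1.64]
-0.0057,-0.0664,-0.0012,0.0402   dist 0.067 turn 7.2
```

```bash
python3 -m inch '[1,-0.0028,-0.033,-0.001,0.02,1,-0.0057,-0.0664,-0.001,0.04,1,-0.0057,-0.0664,-0.001,0.04,1,-0.0057,-0.0664,-0.001,0.04,1,-0.0057,-0.0664,-0.001,0.04,1,-0.0057,-0.0664,-0.001,0.04]' 50 && python3 g.py 0.4864 0.0445 0.215 91.3
python3 - <<'E'
from rig import ctrl
from h import *
import pickle
for n in("top","scene"):
    d=ctrl.get_image(n);P=cloud(d).reshape(-1,3)
    q=P[(abs(P[:,0]-.585)<.03)&(abs(P[:,1]-.047)<.05)&(P[:,2]>.21)&(P[:,2]<.275)]
    print(n,len(q))
    if len(q)>5:
        print(np.percentile(q,[3,50,97],axis=0).round(4).tolist(),np.polyfit(q[:,1]-.047,q[:,0],1), np.polyfit(q[:,2]-.235,q[:,0],1))
    q=P[(P[:,0]>.605)&(P[:,0]<.635)&(abs(P[:,1]-.047)<.05)&(P[:,2]>.225)&(P[:,2]<.248)]
    print("peg",len(q),np.percentile(q,[3,50,97],axis=0).round(4).tolist() if len(q) else "")
    c=proj(d,[.585,.047,.23])[0].astype(int);print(c)
    i=d["image"][max(c[1]-60,0):c[1]+60,c[0]-65:c[0]+65];cv2.imwrite(f"pics/s_{n}.png",cv2.resize(i,None,fx=3,fy=3,interpolation=cv2.INTER_CUBIC))
a,b=cv2.imread("pics/s_top.png"),cv2.imread("pics/s_scene.png");cv2.imwrite("pics/c3.png",np.hstack([a,b]))
E
```

```text
clock: 5.95
position: [0.4857, 0.0442, 0.2147]
tool_rot: [-2.247, 2.195, 0.0]
force: [-0.8, -0.8, -2.7]
gripper_width: 0.156
clk 6.0 pos [0.4857 0.0442 0.2147] jaw -88.7 tilt 0.03 F [-0.8 -0.8 -2.7] w 0.156 q [ 0.23  0.2  -0.47  1.95  0.11  1.01 -1.83]
-0.0003,-0.0007,-0.0003,0.0002   dist 0.001 turn 0.0
top 0
peg 9 [[0.6286, 0.0435, 0.2348], [0.6309, 0.0464, 0.2375], [0.6335, 0.0522, 0.2404]]
[237 183]
scene 176
[[0.5579, 0.0174, 0.2105], [0.5894, 0.0408, 0.2337], [0.5924, 0.0697, 0.2623]] [0.16010765 0.58667128] [0.21938722 0.5858685 ]
peg 21 [[0.6175, 0.0422, 0.2348], [0.6253, 0.0448, 0.2396], [0.6325, 0.0508, 0.2449]]
[326 194]
```

View pics/c3.png

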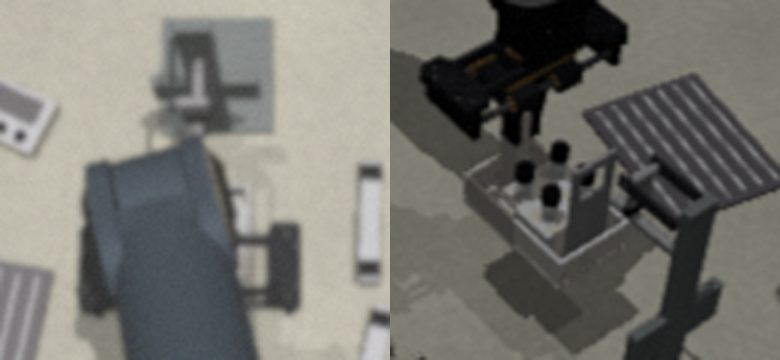

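```bash
python3 -m inch '[1,0,-0.02,0,0,1,0,-0.035,0,0,1,0,-0.05,0,0,1,0,-0.065,0,0,1,0,-0.08,0,0,1,0,-0.088,0,0,1,0,-0.088,0,0,1,0,-0.088,0,0]' 50 && python3 g.py 0.5825 0.0465 0.215 91.3
```

```text
clock: 7.05
position: [0.5735, 0.0464, 0.2148]
tool_rot: [-2.247, 2.195, 0.0]
force: [0.1, -0.3, -2.2]
gripper_width: 0.159
clk 7.0 pos [0.5735 0.0464 0.2148] jaw -88.7 tilt 0.02 F [ 0.1 -0.3 -2.2] w 0.159 q [ 0.19  0.35 -0.44  1.77  0.17  1.06 -1.86]
0.0001,-0.0090,-0.0002,0.0002   dist 0.009 turn 0.0
```

```bash
python3 -m inch '[1,0,-0.005,0,0,1,0,-0.009,0,0,1,0,-0.009,0,0,1,0,-0.009,0.004,0,1,0,-0.009,0.008,0,1,0,-0.009,0.010,0,1,0,-0.009,0.010,0,1,0,-0.009,0.010,0]' 50 && python3 g.py 0.5825 0.0465 0.204 91.3
python3 - <<'E'
from rig import ctrl
from h import *
L=[]
for n in("top","scene"):
    d=ctrl.get_image(n);P=cloud(d).reshape(-1,3)
    c=proj(d,[.65,.047,.24])[0].astype(int)
    i=d["image"][max(c[1]-50,0):c[1]+50,c[0]-50:c[0]+50];L.append(cv2.resize(i,(400,400),interpolation=cv2.INTER_CUBIC))
    q=P[(P[:,0]>.665)&(P[:,0]<.70)&(abs(P[:,1]-.047)<.035)&(P[:,2]>.19)&(P[:,2]<.275)];print(n,len(q),np.percentile(q,[3,50,97],axis=0).round(4).tolist() if len(q) else"")
    q=P[(P[:,0]>.635)&(P[:,0]<.652)&(abs(P[:,1]-.047)<.035)&(P[:,2]>.243)&(P[:,2]<.278)];print("flap",len(q),np.percentile(q,[3,50,97],axis=0).round(4).tolist() if len(q) else"")
cv2.imwrite("pics/c4.png",np.hstack(L))
E
```

```text
clock: 8.05
position: [0.5826, 0.0467, 0.2049]
tool_rot: [-2.247, 2.195, 0.0]
force: [0.5, 0.5, -2.2]
gripper_width: 0.157
clk 8.1 pos [0.5826 0.0467 0.2049] jaw -88.7 tilt 0.03 F [ 0.5  0.5 -2.2] w 0.157 q [ 0.19  0.37 -0.44  1.76  0.18  1.05 -1.86]
0.0002,0.0001,0.0009,0.0002   dist 0.001 turn 0.0
top 0 
flap 0 
scene 150 [[0.6668, 0.0231, 0.1926], [0.6865, 0.0402, 0.2339], [0.6914, 0.0568, 0.2523]]
flap 41 [[0.6414, 0.0351, 0.2452], [0.6463, 0.0429, 0.2591], [0.6485, 0.0607, 0.2754]]
```

View pics/c4.png

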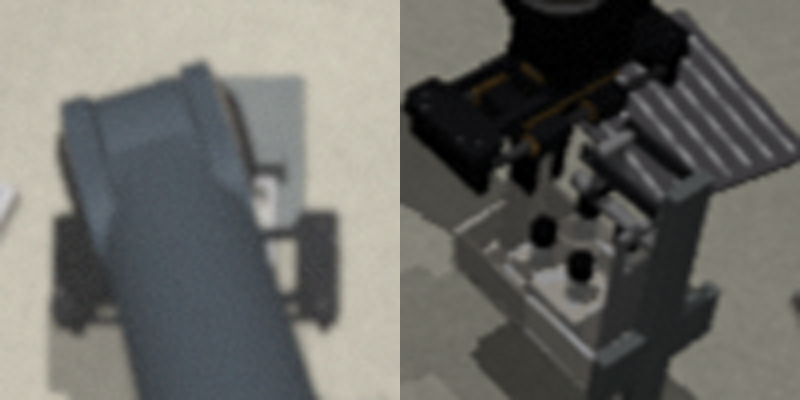

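Flap is hanging vertical (x≈0.645) with the plate behind it (x≈0.687). Lowering the last millimetres and releasing.

```bash
python3 -m inch '[1,0,0,0.001,0,1,0,0,0.002,0,1,0,0,0.002,0,0.5,0,0,0.002,0,0.3,0,0,0.002,0,0.3,0,0,0.002,0,0,0,0,0.002,0,0,0,0,0.002,0,0,0,0,0.002,0,0,0,0,0.002,0]' 20 && python3 g.py 0.5825 0.0465 0.26 91.3
```

```text
clock: 9.4
position: [0.5826, 0.0466, 0.2029]
tool_rot: [-2.247, 2.195, 0.0]
force: [-0.9, -0.4, -0.9]
gripper_width: 0.494
clk 9.4 pos [0.5826 0.0466 0.2029] jaw -88.7 tilt 0.02 F [-0.9 -0.4 -0.9] w 0.494 q [ 0.19  0.38 -0.44  1.76  0.18  1.05 -1.86]
0.0001,0.0001,-0.0571,0.0002   dist 0.057 turn 0.0
```

```bash
sed -i 's/d=-((a\[i+3\]-j+90)%180-90)/d=-((a[i+3]-j+180)%360-180)/' g.py
cat > bars.py <<'E'
from rig import ctrl
from h import *
B=[]
for n in("top","scene"):
    d=ctrl.get_image(n);P=cloud(d)
    for o in comps(d,.012,.036,120):
        if 100<o["L"]<155 and 18<o["W"]<36 and np.ptp(o["bgr"])<20: B.append((n,o))
    q=P.reshape(-1,3)
    f=lambda x0,x1,y0,y1,z0,z1:q[(q[:,0]>x0)&(q[:,0]<x1)&(q[:,1]>y0)&(q[:,1]<y1)&(q[:,2]>z0)&(q[:,2]<z1)]
    a=f(.635,.652,.02,.075,.243,.278);b=f(.54,.62,.02,.07,.19,.25);c=f(.66,.70,.02,.075,.21,.265)
    print(n,"flap",len(a),a.mean(0).round(3) if len(a) else"","post",len(b),b.mean(0).round(3) if len(b) else"",b[:,2].max() if len(b) else "","plate",len(c),c.mean(0).round(3) if len(c) else"")
t=[o for n,o in B if n=="top"];s=[o for n,o in B if n=="scene"]
for o in t+[o for o in s if all(np.linalg.norm(o["c"][:2]-k["c"][:2])>.03 for k in t)]:
    m=[k for k in s if np.linalg.norm(o["c"][:2]-k["c"][:2])<.03]
    print(((o["c"]+m[0]["c"])/2 if m else o["c"]).round(4),"th %.1f %s L%.0f W%.0f"%(o["th"],"%.1f"%m[0]["th"] if m else "single",o["L"],o["W"]))
E
python3 -m inch '[0,0,0,-0.03,0,0,0,0,-0.06,0,0,0,0.06,-0.06,-0.06,0,0,0.1,-0.06,-0.12,0,0,0.1,-0.06,-0.18,0,-0.05,0.1,-0.06,-0.24,0,-0.1,0.1,-0.06,-0.3,0,0.1,0.1,-0.06,-0.36,0,0.12,0.1,-0.06,-0.42,0,0.12,0.1,-0.06,-0.48,0,0.12,0.1,-0.06,-0.5,0,0.12,0.1,-0.06,-0.5]' && python3 g.py 0.433 -0.126 0.15 77 && python3 bars.py
```

```text
clock: 10.9
position: [0.4849, -0.0814, 0.2624]
tool_rot: [3.14, 0.022, -0.001]
force: [-0.5, -0.0, -0.7]
gripper_width: 0.501
clk 10.9 pos [ 0.4849 -0.0814  0.2624] jaw 0.8 tilt 0.07 F [-0.5 -0.  -0.7] w 0.501 q [ 0.61  0.18 -0.6   1.88  0.11  1.12 -0.02]
-0.0525,0.0438,0.1125,-0.4234   dist 0.132 turn -76.2
top flap 45 [0.641 0.047 0.258] post 119 [0.588 0.044 0.215] 0.24164128744517938 plate 89 [0.682 0.048 0.24 ]
scene flap 43 [0.646 0.045 0.258] post 161 [0.585 0.041 0.213] 0.2427634489661451 plate 108 [0.682 0.039 0.24 ]
[ 0.6081 -0.3072  0.023 ] th -12.4 -12.9 L141 W25
[ 0.5878 -0.406   0.0229] th -3.0 -2.3 L140 W26
[ 0.4509 -0.3157  0.0238] th 3.0 3.4 L135 W26
[ 0.4315 -0.4082  0.023 ] th 6.5 7.0 L137 W27
[ 0.4362 -0.1259  0.024 ] th -13.3 -13.3 L141 W26
[ 0.6003 -0.1251  0.0239] th -0.8 -0.8 L141 W26
```

```bash
python3 -m inch '[0,-0.05,0.044,0.05,-0.06,0,-0.05,0.044,0.1,-0.12,0,-0.05,0.044,0.15,-0.18,0,-0.05,0.044,0.17,-0.24,0,-0.05,0.044,0.18,-0.3,0,-0.05,0.044,0.18,-0.36,0,-0.05,0.044,0.18,-0.42,0,-0.05,0.044,0.18,-0.4217,0,-0.05,0.044,0.2,-0.4217,0,-0.05,0.044,0.22,-0.4217,0,-0.05,0.044,0.22,-0.4217]' && python3 g.py 0.435 -0.126 0.005 76.7
python3 - <<'E'
from rig import ctrl
from h import *
for n in("scene","top"):
    d=ctrl.get_image(n);P=cloud(d);b=d["image"].astype(int)
    m=((P[...,2]>.004)&(P[...,2]<.016)&(P[...,0]>.3)&(P[...,0]<.6)&(P[...,1]>.2)&(P[...,1]<.46)).astype(np.uint8)
    nn,l,s,c=cv2.connectedComponentsWithStats(m,connectivity=4);i=1+s[1:,4].argmax();Q=P[l==i]
    (cx,cy),wh,th=cv2.minAreaRect(Q[:,:2].astype(np.float32)*1000);print(n,cx,cy,wh,th,np.median(Q[:,2]),len(Q))
E
```

```text
clock: 12.38
position: [0.4356, -0.1198, 0.0421]
tool_rot: [-2.455, -1.956, 0.001]
force: [0.3, 0.3, -0.8]
gripper_width: 0.5
clk 12.4 pos [ 0.4356 -0.1198  0.0421] jaw 77.1 tilt 0.16 F [ 0.3  0.3 -0.8] w 0.500 q [ 0.75  0.47 -0.7   2.18  0.5   0.66  1.04]
-0.0063,0.0009,0.0371,0.0021   dist 0.038 turn 0.4
scene 453.2386474609375 329.9067687988281 (170.53050231933594, 220.07797241210938) 80.85986328125 0.008356700508088129 1523
top 451.6841125488281 328.2568359375 (171.03575134277344, 210.10546875) 80.56278991699219 0.0074399719408093775 2547
```

```bash
python3 -m inch '[0,-0.0063,0.001,0.02,0,0,-0.0063,0.001,0.0375,0,0,-0.0063,0.001,0.0375,0,0,-0.0063,0.001,0.0375,0,1,-0.0063,0.001,0.0375,0,1,-0.0063,0.001,0.0375,0,1,-0.0063,0.001,0.0375,0,1,-0.0063,0.001,0.0375,0,1,-0.0063,0.001,0.0375,0,1,-0.0063,0.001,0.0375,0]' 30
python3 - <<'E'
from h import *;import pickle
for n in("top","scene"):
    d=pickle.load(open(n+"0.pkl","rb"));P=cloud(d)
    m=((P[...,2]>.004)&(P[...,2]<.014)&(P[...,0]>.3)&(P[...,0]<.6)&(P[...,1]>.2)&(P[...,1]<.46)).astype(np.uint8)
    nn,l,s,c=cv2.connectedComponentsWithStats(m,connectivity=4);i=1+s[1:,4].argmax();m=(l==i)
    # resample to ground grid
    cs=cv2.findContours(m.astype(np.uint8),cv2.RETR_EXTERNAL,cv2.CHAIN_APPROX_NONE)[0];c=max(cs,key=len)[:,0]
    X=onplane(d,c,.008)[:,:2]
    h=cv2.convexHull(X.astype(np.float32)*1000)[:,0]
    M=cv2.moments(h.reshape(-1,1,2));th=.5*np.degrees(np.arctan2(2*M["mu11"],M["mu20"]-M["mu02"]));print(n,M["m10"]/M["m00"],M["m01"]/M["m00"],M["m00"],"th",th)
E
python3 g.py 0.435 -0.126 0.15 79.7
```

```text
clock: 13.72
position: [0.4368, -0.1263, 0.0062]
tool_rot: [2.457, 1.958, 0.003]
force: [-0.7, 0.6, 5.6]
gripper_width: 0.272
top 451.5104195290388 327.0110601103841 34024.81201310945 th -9.337810033595138
scene 451.3980335069525 335.428750379076 32801.904163871426 th 8.302486109031465
clk 13.7 pos [ 0.4368 -0.1263  0.0062] jaw 77.1 tilt 0.11 F [-0.7  0.6  5.6] w 0.272 q [ 0.71  0.53 -0.64  2.19  0.58  0.58  0.98]
0.0000,-0.0017,-0.1438,-0.0144   dist 0.144 turn -2.6
```

```bash
python3 -m inch '[1,0,0,-0.04,0,1,0,0,-0.08,0,1,0,0,-0.12,0,1,0,0,-0.13,0,1,0,0,-0.13,0]' 30 && python3 g.py 0.4592 0.3722 0.12 80.3 0.4592 0.3722 0.0145 80.3
```

```text
clock: 14.35
position: [0.4362, -0.1268, 0.1359]
tool_rot: [2.457, 1.957, 0.002]
force: [-0.5, -0.2, -1.4]
gripper_width: 0.276
clk 14.3 pos [ 0.4362 -0.1268  0.1359] jaw 77.1 tilt 0.07 F [-0.5 -0.2 -1.4] w 0.276 q [ 0.9   0.32 -0.83  2.1   0.32  0.85  1.22]
0.4915,-0.0892,0.0160,-0.0180   dist 0.500 turn -3.2
0.4914,-0.0894,0.1215,-0.0180   dist 0.514 turn -3.2
```

```bash
python3 -m inch '[1,0.4915,-0.089,-0.01,-0.018,1,0.4915,-0.089,-0.01,-0.018,1,0.4915,-0.089,-0.01,-0.018,1,0.4915,-0.089,-0.01,-0.018,1,0.4915,-0.089,-0.01,-0.018,1,0.4915,-0.089,-0.01,-0.018,1,0.4915,-0.089,-0.01,-0.018,1,0.4915,-0.089,0,-0.018,1,0.4915,-0.089,0.03,-0.018,1,0.4915,-0.089,0.06,-0.018,1,0.4915,-0.089,0.08,-0.018,1,0.4915,-0.089,0.08,-0.018]' 30 && python3 g.py 0.4592 0.3722 0.0145 80.3
```

```text
clock: 15.85
position: [0.4582, 0.3707, 0.0535]
tool_rot: [2.401, 2.026, -0.006]
force: [0.2, 0.0, -0.9]
gripper_width: 0.272
clk 15.8 pos [0.4582 0.3707 0.0535] jaw 80.3 tilt 0.23 F [ 0.2  0.  -0.9] w 0.272 q [-0.2   0.66 -0.76  1.85  0.59  0.87  0.15]
0.0017,0.0008,0.0390,0.0001   dist 0.039 turn 0.0
```

```bash
python3 -m inch '[1,0.0017,0.0008,0.02,0,1,0.0017,0.0008,0.035,0,1,0.0017,0.0008,0.0385,0,1,0.0017,0.0008,0.0385,0,1,0.0017,0.0008,0.0385,0,0.3,0.0017,0.0008,0.0385,0,0,0.0017,0.0008,0.0385,0,0,0.0017,0.0008,0.0385,0,0,0.0017,0.0008,0.0385,0]' 30 && python3 g.py 0.4592 0.3722 0.0145 80.3
```

```text
clock: 16.98
position: [0.4592, 0.3722, 0.015]
tool_rot: [2.401, 2.026, -0.006]
force: [-0.1, -0.6, -0.7]
gripper_width: 0.487
clk 17.0 pos [0.4592 0.3722 0.015 ] jaw 80.3 tilt 0.22 F [-0.1 -0.6 -0.7] w 0.487 q [-0.23  0.71 -0.72  1.87  0.64  0.81  0.11]
-0.0001,-0.0000,0.0005,0.0002   dist 0.001 turn 0.0
```

```bash
python3 g.py 0.4508 -0.25 0.15 93 && python3 -m inch '[0,0,0,-0.06,0,0,0,0,-0.12,0,0,0,0,-0.135,0,0,-0.614,0.12,-0.135,-0.07,0,-0.614,0.12,-0.135,-0.07,0,-0.614,0.12,-0.135,-0.07,0,-0.614,0.12,-0.135,-0.07,0,-0.614,0.12,-0.135,-0.07,0,-0.614,0.12,-0.135,-0.07,0,-0.614,0.12,-0.135,-0.07,0,-0.614,0.12,-0.135,-0.07,0,-0.614,0.12,-0.135,-0.07]' && python3 bars.py && python3 g.py .4508 -.3157 .1 93.2  .4508 -.3157 .0055 93.2
```

```text
clk 17.0 pos [0.4592 0.3722 0.015 ] jaw 80.3 tilt 0.22 F [-0.1 -0.6 -0.7] w 0.487 q [-0.23  0.71 -0.72  1.87  0.64  0.81  0.11]
-0.6152,0.0959,-0.1332,-0.0704   dist 0.637 turn -12.7
clock: 18.48
position: [0.4724, -0.1919, 0.151]
tool_rot: [-2.164, -2.277, 0.007]
force: [1.1, 1.0, 0.0]
gripper_width: 0.495
top flap 47 [0.641 0.046 0.259] post 120 [0.588 0.043 0.215] 0.24115920085100387 plate 92 [0.682 0.048 0.239]
scene flap 40 [0.646 0.045 0.259] post 165 [0.585 0.041 0.213] 0.2397774067436437 plate 110 [0.683 0.038 0.239]
[ 0.6045 -0.1257  0.0231] th -0.4 -1.4 L113 W24
[ 0.5878 -0.4061  0.0229] th -2.3 -2.3 L140 W25
[0.4558 0.3716 0.0297] th -10.3 single L137 W27
[ 0.4319 -0.4088  0.0231] th 6.6 5.4 L137 W27
[ 0.4527 -0.3161  0.0239] th 3.4 3.4 L143 W25
[ 0.6099 -0.3077  0.0236] th -12.8 -12.8 L142 W25
clk 18.6 pos [ 0.4716 -0.1981  0.15  ] jaw 92.2 tilt 0.38 F [-0.4  0.4 -0. ] w 0.500 q [ 1.03  0.43 -0.91  1.96  0.42  0.96  1.52]
-0.1165,-0.0250,0.0507,-0.0057   dist 0.129 turn -1.0
-0.1161,-0.0245,0.1452,-0.0057   dist 0.187 turn -1.0
```

```bash
python3 -m inch '[0,-0.117,-0.025,0.03,-0.006,0,-0.117,-0.025,0.07,-0.006,0,-0.117,-0.025,0.09,-0.006,0,-0.117,-0.025,0.11,-0.006,0,-0.117,-0.025,0.13,-0.006,0,-0.117,-0.025,0.1445,-0.006,0,-0.117,-0.025,0.1445,-0.006,0,-0.117,-0.025,0.1445,-0.006]' && python3 g.py .4515 -.316 .0055 93.3
```

```text
clock: 19.58
position: [0.4513, -0.3164, 0.007]
tool_rot: [2.156, 2.284, -0.01]
force: [0.6, 0.1, -0.1]
gripper_width: 0.499
clk 19.6 pos [ 0.4513 -0.3164  0.007 ] jaw 93.3 tilt 0.37 F [ 0.6  0.1 -0.1] w 0.499 q [ 1.07  0.67 -0.72  1.97  0.66  0.75  1.58]
0.0004,0.0003,0.0015,0.0000   dist 0.002 turn 0.0
```

```bash
python3 -m inch '[1,0,0,0.001,0,1,0,0,0.001,0,1,0,0,0.001,0,1,0,0,0.001,0,1,0,0,0.001,0,1,0,0,0.001,0,1,0,0,0.001,0,1,0,0,-0.04,0,1,0,0,-0.09,0,1,0,0,-0.13,0,1,0,0,-0.13,0,1,0,0,-0.13,0]' 30 && python3 g.py .444 .2834 .137 80.3 .444 .2834 .0145 80.3
```

```text
clock: 21.08
position: [0.4506, -0.3157, 0.1357]
tool_rot: [-2.156, -2.283, 0.011]
force: [0.1, -0.0, -1.8]
gripper_width: 0.278
clk 21.1 pos [ 0.4506 -0.3157  0.1357] jaw 93.3 tilt 0.42 F [ 0.1 -0.  -1.8] w 0.278 q [ 1.19  0.51 -0.87  1.89  0.47  0.97  1.73]
0.5985,0.0278,-0.0040,0.0721   dist 0.599 turn 13.0
0.5990,0.0285,0.1185,0.0721   dist 0.611 turn 13.0
```

```bash
python3 -m inch '[1,0.599,0.028,-0.005,0.072,1,0.599,0.028,-0.005,0.072,1,0.599,0.028,-0.005,0.072,1,0.599,0.028,-0.005,0.072,1,0.599,0.028,-0.005,0.072,1,0.599,0.028,-0.005,0.072,1,0.599,0.028,-0.005,0.072,1,0.599,0.028,-0.005,0.072,1,0.599,0.028,-0.005,0.072,1,0.599,0.028,0,0.072,1,0.599,0.028,0.04,0.072,1,0.599,0.028,0.07,0.072]' 30 && python3 g.py .444 .2834 .0145 80.3
```

```text
clock: 22.58
position: [0.4421, 0.2829, 0.0597]
tool_rot: [-2.398, -2.028, 0.019]
force: [0.8, 0.1, -1.8]
gripper_width: 0.273
clk 22.6 pos [0.4421 0.2829 0.0597] jaw 80.4 tilt 0.68 F [ 0.8  0.1 -1.8] w 0.273 q [-0.02  0.58 -0.82  1.99  0.58  0.83  0.23]
0.0012,0.0022,0.0452,0.0007   dist 0.045 turn 0.1
```

```bash
python3 -m inch '[1,0.0012,0.0022,0.02,0,1,0.0012,0.0022,0.04,0,1,0.0012,0.0022,0.0447,0,1,0.0012,0.0022,0.0447,0,1,0.0012,0.0022,0.0447,0,0.3,0.0012,0.0022,0.0447,0,0,0.0012,0.0022,0.0447,0,0,0.0012,0.0022,0.0447,0,0,0.0012,0.0022,0.0447,0,0,0.0012,0.0022,0,0,0,0.0012,0.0022,-0.04,0,0,0.0012,0.0022,-0.09,0]' 30 && python3 g.py .50 -0.08 0.15 90 .57 -.11 .15 90
```

```text
clock: 24.08
position: [0.4448, 0.2839, 0.1504]
tool_rot: [-2.398, -2.028, 0.021]
force: [1.3, -0.3, 0.2]
gripper_width: 0.501
clk 24.1 pos [0.4448 0.2839 0.1504] jaw 80.4 tilt 0.78 F [ 1.3 -0.3  0.2] w 0.501 q [ 0.06  0.47 -0.92  1.91  0.44  0.99  0.34]
-0.3497,0.1149,0.0027,-0.0531   dist 0.368 turn -9.6
-0.3676,0.1889,0.0021,-0.0531   dist 0.413 turn -9.6
```

```bash
python3 g.py .452 -0.1 0.152 89.1 .602 -.1255 .15 89.1 && python3 -m inch '[0,-0.377,0.070,0,-0.053,0,-0.377,0.070,0,-0.053,0,-0.377,0.070,0,-0.053,0,-0.377,0.070,0,-0.053,0,-0.377,0.070,0,-0.053,0,-0.377,0.070,0,-0.053,0,-0.377,0.070,0,-0.053,0,-0.385,0.12,0,-0.053,0,-0.385,0.15,0,-0.053,0,-0.385,0.15,0,-0.053,0,-0.385,0.15,0,-0.053,0,-0.385,0.15,0,-0.053]' && python3 bars.py && python3 g.py .602 -.1255 .1 89.1 .602 -.1255 .0055 89.1
```

```text
clk 24.1 pos [0.4448 0.2839 0.1504] jaw 80.4 tilt 0.78 F [ 1.3 -0.3  0.2] w 0.501 q [ 0.06  0.47 -0.92  1.91  0.44  0.99  0.34]
-0.3774,0.0709,0.0013,-0.0481   dist 0.384 turn -8.7
-0.3776,0.2230,0.0019,-0.0481   dist 0.439 turn -8.7
clock: 25.58
position: [0.5279, -0.1199, 0.1527]
tool_rot: [-2.219, -2.221, 0.022]
force: [-0.2, 0.2, -0.8]
gripper_width: 0.503
top flap 45 [0.641 0.046 0.26 ] post 119 [0.588 0.043 0.215] 0.24309245336242147 plate 90 [0.682 0.047 0.239]
scene flap 42 [0.646 0.045 0.26 ] post 161 [0.585 0.042 0.214] 0.24321768459139245 plate 109 [0.682 0.039 0.239]
[ 0.6084 -0.3074  0.0231] th -12.8 -12.5 L140 W25
[ 0.5877 -0.4057  0.023 ] th -2.4 -2.3 L139 W26
[0.4558 0.3705 0.03  ] th -9.2 single L138 W28
[0.4435 0.2846 0.0303] th -9.7 single L137 W33
[ 0.4315 -0.408   0.023 ] th 7.1 6.7 L138 W26
[ 0.6002 -0.1246  0.0237] th -0.8 -0.8 L143 W26
clk 25.7 pos [ 0.5282 -0.1204  0.1528] jaw 90.0 tilt 0.81 F [-0.9  0.3  0.3] w 0.502 q [ 0.84  0.49 -0.92  1.88  0.47  1.01  1.29]
-0.0047,0.0744,0.0520,0.0051   dist 0.091 turn 0.9
-0.0039,0.0755,0.1465,0.0051   dist 0.165 turn 0.9
```

```bash
python3 -m inch '[0,-0.0045,0.074,0.03,0.004,0,-0.0045,0.074,0.06,0.004,0,-0.0045,0.074,0.09,0.004,0,-0.0045,0.074,0.12,0.004,0,-0.0045,0.0745,0.1465,0.004,0,-0.0045,0.0745,0.1465,0.004,0,-0.0045,0.0745,0.1465,0.004]' && python3 g.py .601 -.125 .0055 89.1
```

```text
clock: 26.55
position: [0.6017, -0.126, 0.0067]
tool_rot: [-2.234, -2.207, 0.02]
force: [-0.5, 0.0, 0.5]
gripper_width: 0.501
clk 26.6 pos [ 0.6017 -0.126   0.0067] jaw 89.3 tilt 0.74 F [-0.5  0.   0.5] w 0.501 q [ 0.65  0.76 -0.74  1.81  0.68  0.86  1.13]
0.0010,-0.0007,0.0012,0.0011   dist 0.002 turn 0.2
```

```bash
python3 -m inch '[1,0,0,0.001,0,1,0,0,0.001,0,1,0,0,0.001,0,1,0,0,0.001,0,1,0,0,0.001,0,1,0,0,0.001,0,1,0,-0.001,-0.04,0,1,0,-0.001,-0.09,0,1,0,-0.05,-0.14,0,1,0,-0.1,-0.16,0,1,0,-0.148,-0.16,0,1,0,-0.148,-0.16,0]' 30 && python3 g.py .45 .10 .165 89.1 .452 .26 .165 80.3 .496 .3202 .15 -9.7
```

```text
clock: 28.05
position: [0.4509, -0.1238, 0.1673]
tool_rot: [-2.235, -2.205, 0.029]
force: [-0.6, -1.1, -0.9]
gripper_width: 0.273
clk 28.1 pos [ 0.4509 -0.1238  0.1673] jaw 89.2 tilt 1.07 F [-0.6 -1.1 -0.9] w 0.273 q [ 1.    0.36 -1.    2.02  0.38  0.97  1.36]
0.2237,-0.0039,-0.0004,0.0007   dist 0.224 turn 0.1
0.3837,-0.0041,-0.0023,0.0496   dist 0.384 turn 8.9
0.4447,0.0393,0.0113,0.5496   dist 0.447 turn 98.9
```

```bash
python3 -m inch '[1,0.384,-0.004,0,0.02,1,0.384,-0.004,0,0.02,1,0.384,-0.004,0,0.03,1,0.384,-0.004,0,0.04,1,0.384,-0.004,0,0.05,1,0.384,-0.004,0,0.05,1,0.42,0.02,0,0.1,1,0.445,0.039,0,0.16,1,0.445,0.039,0,0.22,1,0.445,0.039,0,0.28,1,0.445,0.039,0,0.34,1,0.445,0.039,0,0.4]' 30 && python3 g.py .496 .3202 .1 -9.7 .496 .3202 .0385 -9.7
```

```text
clock: 29.55
position: [0.4962, 0.321, 0.1605]
tool_rot: [3.096, 0.467, -0.026]
force: [-0.6, 0.4, -1.0]
gripper_width: 0.271
clk 29.6 pos [0.4962 0.321  0.1605] jaw 17.2 tilt 1.12 F [-0.6  0.4 -1. ] w 0.271 q [-0.16  0.48 -0.65  1.76  0.33  1.03 -0.64]
0.0006,0.0002,0.0605,0.1493   dist 0.060 turn 26.9
0.0018,-0.0002,0.1220,0.1493   dist 0.122 turn 26.9
```

```bash
python3 -m inch '[1,0.0006,0,0.02,0.06,1,0.0006,0,0.05,0.12,1,0.0006,0,0.08,0.149,1,0.001,0,0.09,0.149,1,0.001,0,0.1,0.149,1,0.001,0,0.1,0.149]' 30 && python3 g.py .496 .3202 .039 -9.7
```

```text
clock: 30.3
position: [0.4958, 0.3202, 0.0603]
tool_rot: [3.117, -0.262, -0.022]
force: [0.4, -0.7, -1.8]
gripper_width: 0.273
clk 30.3 pos [0.4958 0.3202 0.0603] jaw -9.6 tilt 1.13 F [ 0.4 -0.7 -1.8] w 0.273 q [-0.28  0.58 -0.49  1.85  0.36  0.83 -1.12]
0.0005,-0.0004,0.0213,0.0005   dist 0.021 turn 0.1
```

```bash
python3 -m inch '[1,0.0005,0,0.01,0,1,0.0005,0,0.018,0,1,0.0005,0,0.0213,0,1,0.0005,0,0.0213,0,1,0.0005,0,0.0213,0,0.3,0.0005,0,0.0213,0,0.1,0.0005,0,0.0213,0,0,0.0005,0,0.0213,0,0,0.0005,0,0.0213,0,0,0.0005,0,-0.03,0,0,0.0005,0,-0.08,0,0,0.0005,0,-0.1,0]' 30 && python3 g.py .46 .2 .16 -9.7 .45 -.1 .16 -90 .45 -.1 .16 90
```

```text
clock: 31.8
position: [0.4989, 0.3226, 0.1636]
tool_rot: [3.12, -0.262, -0.016]
force: [0.8, -0.2, -0.3]
gripper_width: 0.497
clk 31.8 pos [0.4989 0.3226 0.1636] jaw -9.6 tilt 0.84 F [ 0.8 -0.2 -0.3] w 0.497 q [-0.24  0.46 -0.54  1.76  0.27  1.01 -1.05]
-0.0179,0.1273,0.0052,0.0006   dist 0.129 turn 0.1
0.0223,0.4248,0.0082,0.4467   dist 0.425 turn 80.4
0.0223,0.4248,0.0082,-0.5533   dist 0.425 turn -99.6
```

```bash
python3 g.py .45 .2 .28 -9.7 .56 -.3075 .2 -102.7  && python3 -m inch '[0,0,0,-0.06,0,0,-0.02,0.1,-0.117,0.06,0,-0.02,0.127,-0.117,0.12,0,-0.02,0.127,-0.117,0.18,0,0.164,0.61,-0.09,0.24,0,0.164,0.61,-0.09,0.3,0,0.164,0.61,-0.09,0.36,0,0.164,0.61,-0.09,0.42,0,0.164,0.61,-0.09,0.48,0,0.164,0.61,-0.06,0.517,0,0.164,0.61,-0.03,0.517,0,0.164,0.61,-0.03,0.517]' && python3 bars.py && python3 g.py .609 -.3075 .1 -102.7 .609 -.3075 .0055 -102.7
```

```text
clk 31.8 pos [0.4989 0.3226 0.1636] jaw -9.6 tilt 0.84 F [ 0.8 -0.2 -0.3] w 0.497 q [-0.24  0.46 -0.54  1.76  0.27  1.01 -1.05]
-0.0289,0.1303,-0.1146,0.0006   dist 0.176 turn 0.1
0.1650,0.6115,-0.0311,0.5172   dist 0.634 turn 93.1
clock: 33.3
position: [0.5544, -0.2802, 0.2096]
tool_rot: [1.955, -2.442, 0.002]
force: [0.5, 0.1, 0.3]
gripper_width: 0.501
top flap 47 [0.641 0.046 0.259] post 121 [0.587 0.043 0.215] 0.24518136543520921 plate 92 [0.682 0.047 0.239]
scene flap 45 [0.646 0.045 0.258] post 163 [0.585 0.041 0.214] 0.24298498659648918 plate 106 [0.683 0.038 0.239]
[0.4398 0.3742 0.0302] th -10.0 single L107 W26
[0.4237 0.2842 0.0303] th -9.9 single L109 W27
[ 0.4254 -0.4095  0.023 ] th 5.2 6.8 L114 W27
[ 0.6112 -0.3078  0.0233] th -12.8 -12.8 L142 W25
[ 0.5901 -0.4061  0.0233] th -2.2 -2.2 L143 W24
clk 33.4 pos [ 0.551  -0.2862  0.2064] jaw -103.2 tilt 1.19 F [-0.7  0.3  0.1] w 0.501 q [ 0.42  0.4  -0.03  1.68  0.03  1.07 -1.42]
0.0058,-0.0628,0.1056,-0.0030   dist 0.123 turn -0.5
0.0043,-0.0641,0.2001,-0.0030   dist 0.210 turn -0.5
```

```bash
python3 -m inch '[0,0.005,-0.063,0.04,-0.003,0,0.005,-0.063,0.09,-0.003,0,0.005,-0.064,0.13,-0.003,0,0.0045,-0.064,0.17,-0.003,0,0.0045,-0.064,0.2,-0.003,0,0.0045,-0.064,0.2,-0.003,0,0.0045,-0.064,0.2,-0.003]' && python3 g.py .610 -.3077 .0055 -102.7
```

```text
clock: 34.28
position: [0.6094, -0.3075, 0.0067]
tool_rot: [1.95, -2.438, -0.002]
force: [0.1, -0.4, 0.6]
gripper_width: 0.5
clk 34.3 pos [ 0.6094 -0.3075  0.0067] jaw -102.7 tilt 1.15 F [ 0.1 -0.4  0.6] w 0.500 q [ 0.42  0.71 -0.03  1.67  0.05  0.78 -1.43]
0.0001,-0.0007,0.0012,0.0001   dist 0.001 turn 0.0
```

```bash
python3 -m inch '[1,0,0,0.001,0,1,0,0,0.001,0,1,0,0,0.001,0,1,0,0,0.001,0,1,0,0,0.001,0,1,0,0,0.001,0,1,0,0,-0.04,0,1,0,0,-0.09,0,1,0,0,-0.15,0,1,0,0.03,-0.21,0,1,0,0.06,-0.27,0,1,0,0.09,-0.28,0]' 30 && python3 g.py .46 .2 .28 -30 .4072 .3354 .2 -9.7 .4072 .3354 .1 -9.7
```

```text
clock: 35.78
position: [0.5269, -0.2849, 0.2914]
tool_rot: [1.951, -2.44, 0.008]
force: [0.9, -0.7, -2.3]
gripper_width: 0.271
clk 35.8 pos [ 0.5269 -0.2849  0.2914] jaw -102.7 tilt 1.03 F [ 0.9 -0.7 -2.3] w 0.271 q [ 0.44  0.29 -0.03  1.63  0.03  1.22 -1.39]
-0.4585,0.1717,0.0050,-0.4038   dist 0.490 turn -72.7
-0.5803,0.2524,0.0836,-0.5166   dist 0.638 turn -93.0
-0.5820,0.2517,0.1836,-0.5166   dist 0.660 turn -93.0
```

```bash
python3 -m inch '[1,-0.459,0.172,0,-0.05,1,-0.459,0.172,0,-0.1,1,-0.459,0.172,0,-0.15,1,-0.459,0.172,0,-0.2,1,-0.459,0.172,0,-0.25,1,-0.459,0.172,0,-0.3,1,-0.459,0.172,0,-0.35,1,-0.459,0.172,0,-0.4,1,-0.58,0.252,0.08,-0.45,1,-0.58,0.252,0.08,-0.5,1,-0.581,0.252,0.12,-0.517,1,-0.582,0.252,0.16,-0.517]' 30 && python3 g.py .4072 .3354 .1 -9.7 .4072 .3354 .0388 -9.7 && python3 bars.py
```

```text
clock: 37.28
position: [0.4051, 0.3381, 0.1217]
tool_rot: [3.117, -0.255, -0.016]
force: [1.7, -0.3, -1.8]
gripper_width: 0.275
clk 37.3 pos [0.4051 0.3381 0.1217] jaw -9.3 tilt 1.01 F [ 1.7 -0.3 -1.8] w 0.275 q [-0.31  0.42 -0.59  1.95  0.3   0.88 -1.22]
0.0027,0.0020,0.0217,0.0019   dist 0.022 turn 0.4
0.0033,0.0011,0.0829,0.0019   dist 0.083 turn 0.4
top flap 48 [0.641 0.047 0.259] post 120 [0.587 0.044 0.215] 0.24232354796111094 plate 90 [0.682 0.048 0.239]
scene flap 41 [0.646 0.045 0.258] post 160 [0.585 0.041 0.213] 0.23893061069359958 plate 107 [0.682 0.038 0.24 ]
[ 0.5873 -0.406   0.0232] th -2.6 -2.4 L139 W26
[ 0.4315 -0.4081  0.023 ] th 7.2 7.0 L137 W26
[0.4261 0.2821 0.0306] th -9.7 single L104 W28
```

```bash
python3 -m inch '[1,0.003,0.0015,0.03,0.002,1,0.003,0.0015,0.06,0.002,1,0.0033,0.0012,0.076,0.002,1,0.0033,0.0012,0.0825,0.002,1,0.0033,0.0012,0.0825,0.002,0.3,0.0033,0.0012,0.0825,0.002,0.1,0.0033,0.0012,0.0825,0.002,0,0.0033,0.0012,0.0825,0.002,0,0.0033,0.0012,0.0825,0.002,0,0.0033,0.0012,0.03,0.002,0,0.0033,0.0012,-0.02,0.002,0,0.0033,0.0012,-0.08,0.002]' 30 && python3 g.py .45 .2 .28 20 .55 -.38 .25 87.6
```

```text
clock: 38.88
position: [0.4077, 0.3327, 0.1995]
tool_rot: [3.105, -0.268, -0.03]
force: [1.5, 0.4, -0.0]
gripper_width: 0.502
clk 38.9 pos [0.4077 0.3327 0.1995] jaw -9.9 tilt 1.79 F [ 1.5  0.4 -0. ] w 0.502 q [-0.25  0.33 -0.63  1.86  0.22  1.05 -1.15]
0.0630,0.1256,-0.0784,-0.1659   dist 0.161 turn -29.9
0.2613,0.6790,-0.0373,-0.5414   dist 0.729 turn -97.5
```

```bash
python3 -m inch '[0,0.03,0.06,-0.06,-0.05,0,0.063,0.126,-0.078,-0.1,0,0.261,0.679,-0.078,-0.15,0,0.261,0.679,-0.078,-0.2,0,0.261,0.679,-0.078,-0.25,0,0.261,0.679,-0.07,-0.3,0,0.261,0.679,-0.06,-0.35,0,0.261,0.679,-0.04,-0.4,0,0.261,0.679,-0.037,-0.45,0,0.261,0.679,-0.037,-0.5,0,0.261,0.679,-0.037,-0.54,0,0.261,0.679,-0.037,-0.54]' && python3 bars.py
python3 - <<'E'
from rig import ctrl
from h import *
L=[]
for n in("top","scene"):
    d=ctrl.get_image(n)
    for z0,z1 in((.02,.038),(.046,.062)):
        print(n,z0);[show(o) for o in comps(d,z0,z1,60) if .33<o["c"][0]<.57 and .2<o["c"][1]<.45]
    c=proj(d,[.45,.328,.05])[0].astype(int);i=d["image"][c[1]-50:c[1]+50,c[0]-50:c[0]+50];L.append(cv2.resize(i,(400,400),interpolation=cv2.INTER_CUBIC))
cv2.imwrite("pics/c5.png",np.hstack(L))
E
python3 g.py .5885 -.406 .1 87.6 .5885 -.406 .0055 87.6
```

```text
clock: 40.38
position: [0.5433, -0.345, 0.2519]
tool_rot: [2.27, 2.169, -0.048]
force: [1.5, 1.5, 0.7]
gripper_width: 0.498
top flap 48 [0.641 0.047 0.259] post 121 [0.587 0.043 0.214] 0.24216241512377093 plate 89 [0.682 0.048 0.24 ]
scene flap 42 [0.646 0.045 0.259] post 163 [0.585 0.042 0.213] 0.2416279917183562 plate 109 [0.682 0.039 0.239]
[ 0.434  -0.4075  0.0224] th 7.0 7.0 L144 W27
[ 0.5905 -0.4061  0.0229] th -2.4 -2.4 L141 W24
top 0.02
[144, 235] 163 [0.4601 0.3701 0.0309] L65 W27 th-9.9 [190 189 191]
[171, 240] 164 [0.445  0.2807 0.0307] L66 W26 th-9.9 [186 185 187]
top 0.046
[158, 224] 292 [0.495  0.32   0.0545] L143 W23 th79.9 [166 165 167]
[154, 251] 331 [0.4056 0.3262 0.0549] L139 W24 th80.2 [166 165 167]
scene 0.02
[367, 171] 90 [0.4471 0.3689 0.0309] L52 W37 th-14.3 [108 110 113]
[344, 179] 102 [0.4297 0.2805 0.0312] L56 W41 th3.7 [ 97 100 102]
scene 0.046
[351, 166] 251 [0.4058 0.3293 0.0548] L145 W33 th79.2 [90 93 95]
[368, 181] 264 [0.4978 0.3208 0.0558] L144 W30 th81.0 [91 93 95]
clk 40.6 pos [ 0.5427 -0.344   0.251 ] jaw 87.2 tilt 1.77 F [0.6 0.4 0. ] w 0.498 q [ 0.84  0.45 -0.5   1.55  0.25  1.22  1.81]
-0.0563,0.0521,0.1512,-0.0022   dist 0.170 turn -0.4
-0.0542,0.0541,0.2456,-0.0022   dist 0.257 turn -0.4
```

View pics/c5.png

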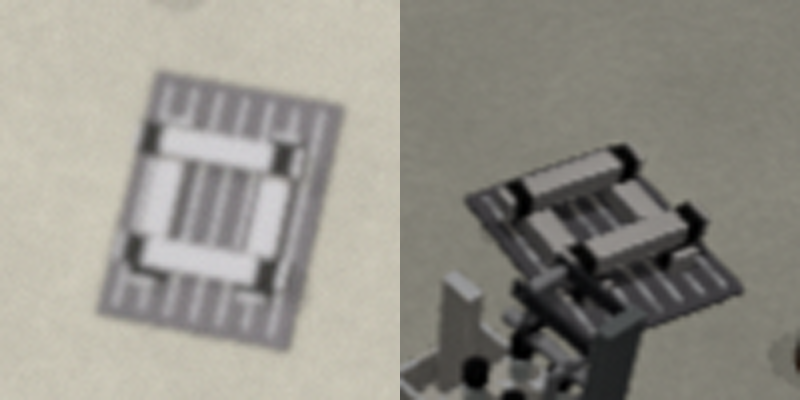

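Bar 4 (front of layer 2) sits about 7 mm too far toward −y along its own axis (measured (0.406,0.328), wanted (0.407,0.335)). I'll fix it before adding layer 3.

```bash
python3 g.py .45 .15 .26 40 .4062 .3280 .15 -9.9 && python3 -m inch '[0,0.495,-0.067,-0.02,0.02,0,0.495,-0.067,-0.02,0.08,0,0.495,-0.067,-0.02,0.14,0,0.495,-0.067,-0.02,0.2,0,0.495,-0.067,-0.02,0.26,0,0.495,-0.067,-0.02,0.32,0,0.495,-0.067,-0.02,0.38,0,0.67,-0.1,0.04,0.43,0,0.67,-0.1,0.08,0.48,0,0.67,-0.1,0.08,0.54,0,0.67,-0.1,0.08,0.54,0,0.67,-0.1,0.08,0.54]' && python3 g.py .4062 .3280 .15 -9.9
```

```text
clk 40.6 pos [ 0.5427 -0.344   0.251 ] jaw 87.2 tilt 1.77 F [0.6 0.4 0. ] w 0.498 q [ 0.84  0.45 -0.5   1.55  0.25  1.22  1.81]
0.4886,-0.1170,-0.0173,0.2623   dist 0.503 turn 47.2
0.6667,-0.1671,0.0899,0.5395   dist 0.693 turn 97.1
clock: 42.08
position: [0.4706, 0.3319, 0.1581]
tool_rot: [3.108, -0.265, -0.033]
force: [0.7, 0.3, 0.9]
gripper_width: 0.499
clk 42.1 pos [0.4706 0.3319 0.1581] jaw -9.8 tilt 1.75 F [0.7 0.3 0.9] w 0.499 q [-0.3   0.44 -0.52  1.8   0.25  1.   -1.08]
-0.0626,0.0145,0.0097,0.0008   dist 0.065 turn 0.1
```

```bash
python3 g.py .4062 .3280 .039 -9.9 && python3 -m inch '[0,-0.0626,0.0145,0.01,0,0,-0.0626,0.0145,0.03,0,0,-0.0626,0.0145,0.06,0,0,-0.0626,0.0145,0.06,0,0,-0.0626,0.0145,0.06,0]' && python3 g.py .4062 .3280 .039 -9.9
```

```text
clk 42.1 pos [0.4706 0.3319 0.1581] jaw -9.8 tilt 1.75 F [0.7 0.3 0.9] w 0.499 q [-0.3   0.44 -0.52  1.8   0.25  1.   -1.08]
-0.0605,0.0119,0.1206,0.0008   dist 0.135 turn 0.1
clock: 42.7
position: [0.4048, 0.3281, 0.1008]
tool_rot: [3.11, -0.263, -0.031]
force: [0.2, -0.5, -0.1]
gripper_width: 0.501
clk 42.7 pos [0.4048 0.3281 0.1008] jaw -9.7 tilt 1.66 F [ 0.2 -0.5 -0.1] w 0.501 q [-0.35  0.43 -0.52  1.97  0.28  0.84 -1.19]
0.0025,-0.0015,0.0618,0.0013   dist 0.062 turn 0.2
```

```bash
python3 -m inch '[0,0.0025,-0.0015,0.03,0,0,0.0025,-0.0015,0.061,0,0,0.0025,-0.0015,0.061,0,0,0.0025,-0.0015,0.061,0,1,0.0025,-0.0015,0.061,0,1,0.0025,-0.0015,0.061,0,1,0.0025,-0.0015,0.061,0,1,0.0025,-0.0015,0.061,0,1,0.0025,-0.0015,0.061,0,1,0.0025,-0.0015,0.061,0]' 30 && python3 g.py .4062 .3280 .042 -9.7 .4072 .3354 .042 -9.7  .4072 .3354 .0385 -9.7
```

```text
clock: 43.95
position: [0.4064, 0.3282, 0.0404]
tool_rot: [3.11, -0.263, -0.03]
force: [-2.0, -0.2, 6.3]
gripper_width: 0.271
clk 44.0 pos [0.4064 0.3282 0.0404] jaw -9.7 tilt 1.62 F [-2.  -0.2  6.3] w 0.271 q [-0.39  0.52 -0.47  2.01  0.35  0.72 -1.25]
-0.0002,0.0003,-0.0016,0.0002   dist 0.002 turn 0.0
-0.0005,-0.0072,-0.0017,0.0002   dist 0.007 turn 0.0
-0.0004,-0.0073,0.0018,0.0002   dist 0.007 turn 0.0
```

```bash
python3 -m inch '[1,0,0,-0.003,0,1,0,0,-0.004,0,1,0,-0.004,-0.004,0,1,-0.0003,-0.0073,-0.004,0,1,-0.0003,-0.0073,-0.004,0,1,-0.0003,-0.0073,-0.002,0,1,-0.0003,-0.0073,0,0,1,-0.0003,-0.0073,0,0,0.3,-0.0003,-0.0073,0,0,0,-0.0003,-0.0073,0,0,0,-0.0003,-0.0073,0,0]' 30 && python3 g.py .4072 .3354 .18 -9.7
```

```text
clock: 45.32
position: [0.4074, 0.3355, 0.0403]
tool_rot: [3.11, -0.263, -0.03]
force: [0.1, 1.4, 1.2]
gripper_width: 0.467
clk 45.3 pos [0.4074 0.3355 0.0403] jaw -9.7 tilt 1.61 F [0.1 1.4 1.2] w 0.467 q [-0.4   0.53 -0.47  2.    0.35  0.72 -1.26]
-0.0027,0.0032,-0.1397,0.0002   dist 0.140 turn 0.0
```

Lift clear and return to bar C's hover.

```bash
python3 g.py .45 .2 .27 20 .57 -.38 .25 87.6 && python3 -m inch '[0,-0.001,0.001,-0.05,0,0,-0.0027,0.003,-0.11,0,0,-0.004,0.005,-0.17,0,0,0.06,0.13,-0.23,-0.05,0,0.06,0.13,-0.23,-0.1,0,0.06,0.13,-0.23,-0.15,0,0.06,0.13,-0.23,-0.2,0,0.06,0.13,-0.23,-0.2,0,0.06,0.13,-0.23,-0.2,0,0.06,0.13,-0.23,-0.2]' && python3 g.py .57 -.38 .25 87.6
```

```text
clk 45.3 pos [0.4074 0.3355 0.0403] jaw -9.7 tilt 1.61 F [0.1 1.4 1.2] w 0.467 q [-0.4   0.53 -0.47  2.    0.35  0.72 -1.26]
0.0607,0.1315,-0.2280,-0.1648   dist 0.270 turn -29.7
0.2767,0.6826,-0.1997,-0.5404   dist 0.763 turn -97.3
clock: 46.58
position: [0.4493, 0.2021, 0.2717]
tool_rot: [3.046, 0.713, -0.039]
force: [-0.4, 0.4, 1.0]
gripper_width: 0.497
clk 46.6 pos [0.4493 0.2021 0.2717] jaw 26.3 tilt 1.63 F [-0.4  0.4  1. ] w 0.497 q [ 0.03  0.19 -0.62  1.85  0.12  1.17 -0.17]
-0.1494,0.5751,0.0301,-0.3404   dist 0.595 turn -61.3
```

Run:
```python
from rig import ctrl
from h import *
for n in("top","scene"):
    d=ctrl.get_image(n)
    print(n);[show(o) for o in comps(d,.046,.062,60) if .33<o["c"][0]<.57 and .2<o["c"][1]<.45]
```

```text
top
scene
[368, 180] 253 [0.4977 0.3234 0.0556] L138 W29 th81.0 [58 60 61]
```

```bash
python3 -m inch '[0,-0.15,0.575,0.01,-0.05,0,-0.15,0.575,0.01,-0.1,0,-0.15,0.575,0.01,-0.15,0,-0.15,0.575,0.01,-0.2,0,-0.15,0.575,0.01,-0.25,0,-0.15,0.575,0.01,-0.3,0,-0.15,0.575,0.01,-0.34,0,-0.15,0.575,0.03,-0.34,0,-0.15,0.575,0.03,-0.34,0,-0.15,0.575,0.03,-0.34,0,-0.15,0.575,0.03,-0.34,0,-0.15,0.575,0.03,-0.34]' && python3 bars.py
python3 - <<'E'
from rig import ctrl
from h import *
for n in("top","scene"):
    d=ctrl.get_image(n)
    print(n);[show(o) for o in comps(d,.046,.062,60) if .33<o["c"][0]<.57 and .2<o["c"][1]<.45]
E
python3 g.py .5885 -.406 .1 87.6 .5885 -.406 .0055 87.6
```

```text
clock: 48.18
position: [0.57, -0.3791, 0.2497]
tool_rot: [-2.265, -2.172, 0.043]
force: [-0.5, 0.0, -0.0]
gripper_width: 0.498
top flap 46 [0.641 0.047 0.258] post 116 [0.587 0.043 0.215] 0.24082192636161712 plate 88 [0.682 0.047 0.239]
scene flap 39 [0.646 0.045 0.258] post 158 [0.585 0.041 0.214] 0.2416091639600211 plate 110 [0.683 0.038 0.239]
[ 0.5783 -0.4055  0.0231] th -2.5 -2.3 L101 W25
[0.4408 0.3764 0.0304] th -10.2 single L106 W32
[ 0.4356 -0.4084  0.023 ] th 6.6 5.7 L126 W27
[0.4266 0.2863 0.0304] th -9.1 single L104 W31
[0.3618 0.3634 0.0308] th 76.4 single L139 W25
top
[158, 224] 293 [0.4948 0.3199 0.0543] L143 W22 th79.9 [168 168 169]
scene
[368, 181] 255 [0.498  0.3214 0.0555] L143 W30 th80.0 [93 95 98]
clk 48.4 pos [ 0.5702 -0.3786  0.2509] jaw 87.7 tilt 1.60 F [-0.7  0.2  0.5] w 0.500 q [ 0.78  0.5  -0.4   1.45  0.23  1.24  1.88]
-0.0237,0.0224,0.1509,0.0006   dist 0.154 turn 0.1
-0.0218,0.0242,0.2454,0.0006   dist 0.248 turn 0.1
```

Run:
```python
from rig import ctrl
from h import *
L=[]
for n in("top","scene"):
    d=ctrl.get_image(n)
    c=proj(d,[.43,.328,.05])[0].astype(int);i=d["image"][c[1]-50:c[1]+50,c[0]-50:c[0]+50];L.append(cv2.resize(i,(400,400),interpolation=cv2.INTER_CUBIC))
    P=cloud(d).reshape(-1,3)
    q=P[(P[:,0]>.33)&(P[:,0]<.385)&(P[:,1]>.28)&(P[:,1]<.45)&(P[:,2]>.018)&(P[:,2]<.06)];A=np.c_[q[:,:2]-[.36,.36],np.ones(len(q))];m=q[:,2]>.024
    print(n,len(q),np.linalg.lstsq(A[m],q[m,2],rcond=None)[0],q.min(0),q.max(0))
    [show(o) for o in comps(d,.0145,.045,60) if .3<o["c"][0]<.6 and .2<o["c"][1]<.48]
cv2.imwrite("pics/c6.png",np.hstack(L))
```

```text
top 348 [0.01025003 0.0037477  0.03085139] [0.33534988 0.28017876 0.01808996] [0.38392451 0.4331777  0.03927048]
[143, 241] 289 [0.4403 0.374  0.0305] L106 W28 th-9.8 [169 168 170]
[170, 246] 281 [0.4264 0.2836 0.0308] L104 W27 th-9.7 [166 166 167]
[144, 266] 335 [0.3618 0.3633 0.0307] L140 W25 th76.4 [168 168 170]
scene 251 [-0.02713463  0.00536215  0.03107212] [0.33674398 0.28067328 0.01816517] [0.38485437 0.43391011 0.03875745]
[352, 167] 596 [0.4097 0.3517 0.0305] L155 W129 th78.5 [88 90 92]
[373, 186] 124 [0.5115 0.3278 0.0346] L126 W25 th81.6 [55 56 57]
```

View pics/c6.png

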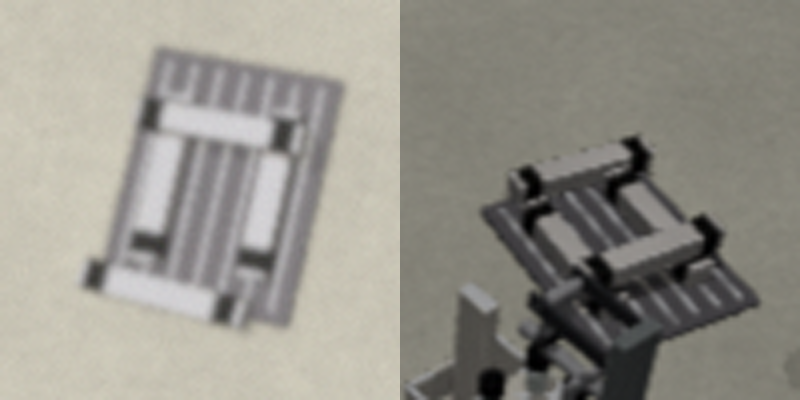

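Bar 4 has been shifted off layer 2. It now lies flat on the tray's front edge at (0.3625, 0.3635), th 76° (crop px (160,290)). I'll regrip it there, slightly off-centre to clear bar 1's end.

```bash
python3 g.py .45 .2 .27 20 .3597 .3518 .15 -13.6 && python3 -m inch '[0,0.57,-0.148,-0.04,0.05,0,0.57,-0.148,-0.04,0.1,0,0.57,-0.148,-0.04,0.15,0,0.57,-0.148,-0.04,0.2,0,0.57,-0.148,-0.03,0.26,0,0.57,-0.148,-0.03,0.32,0,0.57,-0.148,-0.03,0.38,0,0.57,-0.148,-0.03,0.38,0,0.57,-0.148,-0.03,0.38,0,0.57,-0.148,-0.03,0.38,0,0.57,-0.148,-0.03,0.38,0,0.57,-0.148,-0.03,0.38]' && python3 g.py .3597 .3518 .15 -13.6 .3597 .3518 .0145 -13.6
```

```text
clk 48.5 pos [ 0.57   -0.3792  0.2508] jaw 87.7 tilt 1.62 F [ 0.6 -0.1 -0.9] w 0.500 q [ 0.78  0.5  -0.4   1.45  0.23  1.24  1.88]
0.5733,-0.1442,-0.0279,0.3758   dist 0.592 turn 67.7
0.7237,-0.2383,0.0910,0.5625   dist 0.767 turn 101.3
clock: 49.98
position: [0.4461, 0.1962, 0.2724]
tool_rot: [3.081, 0.522, -0.037]
force: [0.2, 0.6, 0.5]
gripper_width: 0.497
clk 50.0 pos [0.4461 0.1962 0.2724] jaw 19.2 tilt 1.64 F [0.2 0.6 0.5] w 0.497 q [-0.01  0.17 -0.56  1.86  0.11  1.17 -0.27]
-0.0272,-0.1768,0.1209,0.1824   dist 0.216 turn 32.8
-0.0237,-0.1785,0.2564,0.1824   dist 0.313 turn 32.8
```

```bash
python3 -m inch '[0.1,-0.0272,-0.177,0,0.05,0.1,-0.0272,-0.177,0.03,0.1,0.1,-0.0272,-0.177,0.07,0.15,0.1,-0.0272,-0.177,0.121,0.182,0.1,-0.0272,-0.177,0.17,0.182,0.1,-0.0257,-0.178,0.19,0.182,0.1,-0.0252,-0.178,0.2,0.182,0.1,-0.0252,-0.178,0.2,0.182,0.1,-0.0252,-0.178,0.2,0.182]' && python3 g.py .3597 .3518 .0145 -13.6
```

```text
clock: 51.1
position: [0.3606, 0.3523, 0.0721]
tool_rot: [3.099, -0.369, -0.025]
force: [0.8, 0.7, -0.4]
gripper_width: 0.454
clk 51.1 pos [0.3606 0.3523 0.0721] jaw -13.6 tilt 1.49 F [ 0.8  0.7 -0.4] w 0.454 q [-0.44  0.45 -0.53  2.03  0.32  0.76 -1.4 ]
-0.0000,-0.0006,0.0576,0.0000   dist 0.058 turn 0.0
```

```bash
python3 -m inch '[0.1,0,-0.0006,0.03,0,0.1,0,-0.0006,0.057,0,0.1,0,-0.0006,0.057,0,0.1,0,-0.0006,0.057,0,1,0,-0.0006,0.057,0,1,0,-0.0006,0.057,0,1,0,-0.0006,0.057,0,1,0,-0.0006,0.057,0,1,0,-0.0006,0.057,0,1,0,-0.0006,0.02,0,1,0,-0.0006,-0.02,0,1,0,-0.0006,-0.05,0]' 30 && python3 g.py .4052 .3236 .1 -9.7
```

```text
clock: 52.6
position: [0.3618, 0.3538, 0.1234]
tool_rot: [3.099, -0.369, -0.024]
force: [0.2, 0.3, -1.4]
gripper_width: 0.274
clk 52.6 pos [0.3618 0.3538 0.1234] jaw -13.6 tilt 1.46 F [ 0.2  0.3 -1.4] w 0.274 q [-0.4   0.38 -0.57  1.99  0.26  0.87 -1.35]
0.0496,0.0187,0.0231,-0.0217   dist 0.058 turn -3.9
```

```bash
python3 -m inch '[1,0.025,0.01,0,-0.01,1,0.0496,0.0187,0.01,-0.0217,1,0.0496,0.0187,0.023,-0.0217,1,0.0496,0.0187,0.023,-0.0217,1,0.0496,0.0187,0.023,-0.0217]' 30 && python3 g.py .4052 .3236 .0392 -9.7
python3 - <<'E'
from rig import ctrl
from h import *
for n in("top","scene"):
    d=ctrl.get_image(n);P=cloud(d).reshape(-1,3)
    q=P[(abs(P[:,0]-.407)<.03)&(abs(P[:,1]-.3354)<.09)&(P[:,2]>.08)&(P[:,2]<.125)]
    if len(q)>8: print(n,len(q),np.percentile(q,[2,98],axis=0).round(4).tolist())
E
```

```text
clock: 53.22
position: [0.4041, 0.3245, 0.1001]
tool_rot: [3.111, -0.261, -0.027]
force: [-0.0, 0.7, -1.9]
gripper_width: 0.273
clk 53.2 pos [0.4041 0.3245 0.1001] jaw -9.6 tilt 1.48 F [-0.   0.7 -1.9] w 0.273 q [-0.32  0.43 -0.55  1.98  0.3   0.83 -1.21]
0.0022,-0.0006,0.0609,0.0006   dist 0.061 turn 0.1
top 87 [[0.3857, 0.2662, 0.0968], [0.42, 0.3098, 0.1197]]
scene 208 [[0.3869, 0.2664, 0.0937], [0.4274, 0.3331, 0.1236]]
```

```bash
python3 -m inch '[1,0.0022,-0.0006,0.03,0,1,0.0022,-0.0006,0.05,0,1,0.0022,-0.0006,0.06,0,1,0.0022,-0.0006,0.0605,0,1,0.0022,-0.0006,0.0605,0,0.3,0.0022,-0.0006,0.0605,0,0,0.0022,-0.0006,0.0605,0,0,0.0022,-0.0006,0.0605,0,-0.2,0.0022,-0.0006,0.0605,0,-0.2,0.0022,-0.0006,0.0605,0,-0.2,0.0022,-0.0006,0.0605,0]' 30 && python3 g.py .4052 .3236 .039 -9.7 .4052 .3236 .1 -9.7 .4052 .3236 .25 -9.7
```

```text
clock: 54.7
position: [0.4058, 0.3237, 0.0399]
tool_rot: [3.112, -0.261, -0.025]
force: [0.3, -0.6, 0.3]
gripper_width: 0.592
clk 54.7 pos [0.4058 0.3237 0.0399] jaw -9.6 tilt 1.43 F [ 0.3 -0.6  0.3] w 0.592 q [-0.36  0.52 -0.5   2.02  0.37  0.71 -1.27]
-0.0005,0.0001,0.0010,0.0005   dist 0.001 turn 0.1
-0.0014,0.0014,-0.0600,0.0005   dist 0.060 turn 0.1
-0.0036,0.0044,-0.2100,0.0005   dist 0.210 turn 0.1
```

```bash
python3 -m inch '[-0.2,-0.0005,0.0005,-0.02,0,-0.2,-0.0014,0.0014,-0.06,0,-0.2,-0.002,0.002,-0.12,0,-0.2,-0.003,0.003,-0.18,0,-0.2,-0.0036,0.0044,-0.22,0,-0.2,0.06,0.12,-0.235,-0.05,-0.2,0.06,0.12,-0.235,-0.1,-0.2,0.06,0.12,-0.235,-0.15,-0.2,0.06,0.12,-0.235,-0.2,-0.2,0.06,0.12,-0.235,-0.2,-0.2,0.06,0.12,-0.235,-0.2]' && python3 g.py .57 -.38 .25 87.6
python3 - <<'E'
from rig import ctrl
from h import *
for n in("top","scene"):
    d=ctrl.get_image(n)
    print(n);[show(o) for o in comps(d,.046,.062,60) if .33<o["c"][0]<.57 and .2<o["c"][1]<.45]
E
```

```text
clock: 56.08
position: [0.4489, 0.1998, 0.2764]
tool_rot: [3.046, 0.712, -0.033]
force: [0.2, 0.6, -0.2]
gripper_width: 0.601
clk 56.1 pos [0.4489 0.1998 0.2764] jaw 26.3 tilt 1.43 F [ 0.2  0.6 -0.2] w 0.601 q [ 0.05  0.19 -0.64  1.84  0.12  1.18 -0.17]
-0.1477,0.5731,0.0344,-0.3405   dist 0.593 turn -61.3
top
scene
[353, 165] 253 [0.4094 0.3373 0.0548] L145 W31 th80.0 [76 78 80]
[368, 181] 259 [0.4985 0.3212 0.0552] L143 W31 th79.2 [59 60 62]
```

Layer 2 is correct now (scene view: (0.409,0.337) and (0.4985,0.321), both at z 0.055). On to bar C.

```bash
python3 -m inch '[0,-0.148,0.573,0.01,-0.05,0,-0.148,0.573,0.01,-0.1,0,-0.148,0.573,0.01,-0.15,0,-0.148,0.573,0.01,-0.2,0,-0.148,0.573,0.01,-0.25,0,-0.148,0.573,0.01,-0.3,0,-0.148,0.573,0.01,-0.34,0,-0.148,0.573,0.034,-0.34,0,-0.148,0.573,0.034,-0.34,0,-0.148,0.573,0.034,-0.34,0,-0.148,0.573,0.034,-0.34,0,-0.148,0.573,0.034,-0.34]' && python3 bars.py
python3 - <<'E'
from rig import ctrl
from h import *
for n in("top","scene"):
    d=ctrl.get_image(n)
    print(n);[show(o) for o in comps(d,.046,.062,60) if .33<o["c"][0]<.57 and .2<o["c"][1]<.45]
E
python3 g.py .5885 -.406 .1 87.6 .5885 -.406 .0055 87.6
```

```text
clock: 57.68
position: [0.5707, -0.3785, 0.25]
tool_rot: [-2.266, -2.174, 0.038]
force: [0.5, 0.0, 0.4]
gripper_width: 0.501
top flap 48 [0.641 0.047 0.26 ] post 118 [0.587 0.043 0.215] 0.24170304052145022 plate 88 [0.682 0.047 0.239]
scene flap 43 [0.646 0.045 0.258] post 163 [0.585 0.042 0.214] 0.24005824682840465 plate 110 [0.682 0.038 0.239]
[ 0.578  -0.4055  0.0232] th -1.7 -2.4 L103 W25
[ 0.4342 -0.4077  0.0229] th 6.0 6.7 L136 W25
top
[158, 224] 296 [0.4948 0.3196 0.0541] L143 W23 th79.8 [168 167 168]
[151, 251] 332 [0.4081 0.3349 0.0549] L139 W24 th80.7 [169 168 169]
scene
[353, 165] 245 [0.4095 0.3362 0.0551] L145 W29 th80.4 [92 94 96]
[368, 181] 256 [0.4987 0.3227 0.0552] L143 W31 th80.9 [94 96 98]
clk 57.9 pos [ 0.5709 -0.3781  0.2511] jaw 87.7 tilt 1.41 F [ 0.9 -0.1  1.3] w 0.497 q [ 0.79  0.5  -0.42  1.45  0.23  1.24  1.87]
-0.0244,0.0212,0.1513,0.0007   dist 0.155 turn 0.1
-0.0227,0.0227,0.2458,0.0007   dist 0.248 turn 0.1
```

```bash
python3 -m inch '[0,-0.0244,0.0212,0.05,0,0,-0.0244,0.0212,0.1,0,0,-0.0244,0.0212,0.15,0,0,-0.0235,0.022,0.19,0,0,-0.0227,0.0227,0.22,0,0,-0.0227,0.0227,0.245,0,0,-0.0227,0.0227,0.245,0,0,-0.0227,0.0227,0.245,0]' && python3 g.py .5885 -.406 .0055 87.6
```

```text
clock: 58.88
position: [0.5896, -0.406, 0.0078]
tool_rot: [2.262, 2.175, -0.037]
force: [0.2, -0.3, 0.2]
gripper_width: 0.504
clk 58.9 pos [ 0.5896 -0.406   0.0078] jaw 87.7 tilt 1.38 F [ 0.2 -0.3  0.2] w 0.504 q [ 0.76  0.78 -0.35  1.57  0.35  0.86  1.8 ]
-0.0000,-0.0011,0.0023,0.0008   dist 0.003 turn 0.1
```

```bash
python3 -m inch '[1,0,-0.001,0.0015,0,1,0,-0.001,0.0015,0,1,0,-0.001,0.0015,0,1,0,-0.001,0.0015,0,1,0,-0.001,0.0015,0,1,0,-0.001,0.0015,0,1,0,-0.001,0.0015,0,1,0,0,-0.05,0,1,0,0,-0.1,0,1,0,-0.05,-0.16,0,1,0,-0.1,-0.22,0,1,0,-0.1,-0.24,0]' 30 && python3 g.py .455 .2 .25 80.3 .4592 .3722 .2 80.3
```

```text
clock: 60.38
position: [0.4906, -0.3981, 0.25]
tool_rot: [2.265, 2.174, -0.04]
force: [0.7, -0.2, -1.3]
gripper_width: 0.27
clk 60.4 pos [ 0.4906 -0.3981  0.25  ] jaw 87.6 tilt 1.46 F [ 0.7 -0.2 -1.3] w 0.270 q [ 0.92  0.41 -0.43  1.59  0.21  1.19  1.97]
0.5960,-0.0603,-0.0108,0.0408   dist 0.599 turn 7.3
0.7692,-0.0625,0.0358,0.0408   dist 0.773 turn 7.3
```

```bash
python3 -m inch '[1,0.596,-0.06,-0.01,0.01,1,0.596,-0.06,-0.01,0.02,1,0.596,-0.06,-0.01,0.03,1,0.596,-0.06,-0.01,0.04,1,0.596,-0.06,-0.01,0.041,1,0.596,-0.06,-0.01,0.041,1,0.596,-0.06,-0.01,0.041,1,0.596,-0.06,-0.01,0.041,1,0.596,-0.06,-0.01,0.041,1,0.596,-0.06,-0.01,0.041,1,0.596,-0.06,-0.01,0.041,1,0.596,-0.06,-0.01,0.041]' 30 && python3 g.py .4592 .3722 .2 80.3 .4592 .3722 .1 80.3
```

```text
clock: 61.88
position: [0.4553, 0.1988, 0.2485]
tool_rot: [2.399, 2.021, -0.042]
force: [1.1, 0.0, -1.0]
gripper_width: 0.275
clk 61.9 pos [0.4553 0.1988 0.2485] jaw 80.2 tilt 1.56 F [ 1.1  0.  -1. ] w 0.275 q [ 0.15  0.25 -0.76  1.86  0.19  1.13  0.71]
0.1726,-0.0249,0.0448,-0.0004   dist 0.180 turn -0.1
0.1750,-0.0235,0.1448,-0.0004   dist 0.228 turn -0.1
```

```bash
python3 -m inch '[1,0.1726,-0.025,0,0,1,0.1726,-0.025,0.02,0,1,0.1726,-0.025,0.045,0,1,0.173,-0.025,0.08,0,1,0.174,-0.024,0.11,0,1,0.175,-0.0235,0.145,0,1,0.175,-0.0235,0.145,0,1,0.175,-0.0235,0.145,0,1,0.175,-0.0235,0.145,0]' 30 && python3 g.py .4592 .3722 .063 80.3
```

```text
clock: 63.0
position: [0.4603, 0.3727, 0.1015]
tool_rot: [2.4, 2.02, -0.037]
force: [-1.0, 0.4, -1.9]
gripper_width: 0.273
clk 63.0 pos [0.4603 0.3727 0.1015] jaw 80.2 tilt 1.39 F [-1.   0.4 -1.9] w 0.273 q [-0.24  0.58 -0.7   1.8   0.45  0.95  0.26]
0.0001,-0.0005,0.0385,-0.0007   dist 0.039 turn -0.1
```

```bash
python3 -m inch '[1,0,-0.0007,0.02,0,1,0,-0.0007,0.032,0,1,0,-0.0007,0.0375,0,1,0,-0.0007,0.038,0,1,0,-0.0007,0.038,0,0.3,0,-0.0007,0.038,0,0,0,-0.0007,0.038,0,0,0,-0.0007,0.038,0,0,0,-0.0007,0.038,0,0,0,-0.0007,0.038,0]' 30 && python3 g.py .4592 .3722 .2 80.3 .455 .2 .25 80.3
```

```text
clock: 64.25
position: [0.459, 0.3721, 0.0636]
tool_rot: [2.4, 2.02, -0.037]
force: [0.2, 1.0, -0.2]
gripper_width: 0.495
clk 64.2 pos [0.459  0.3721 0.0636] jaw 80.2 tilt 1.38 F [ 0.2  1.  -0.2] w 0.495 q [-0.27  0.62 -0.67  1.83  0.49  0.88  0.22]
-0.0027,-0.0015,-0.1364,-0.0007   dist 0.136 turn -0.1
-0.1742,0.0232,-0.1831,-0.0007   dist 0.254 turn -0.1
```

```bash
python3 -m inch '[0,-0.0005,-0.0005,-0.02,0,0,-0.0015,-0.001,-0.07,0,0,-0.0027,-0.0015,-0.13,0,0,-0.0035,-0.0015,-0.18,0,0,-0.174,0.023,-0.183,0,0,-0.174,0.023,-0.183,0,0,-0.35,0.06,-0.183,0,0,-0.35,0.06,-0.183,0,0,-0.35,0.06,-0.183,0,0,-0.35,0.06,-0.183,0,0,-0.35,0.06,-0.183,0,0,-0.35,0.06,-0.183,0]' && python3 g.py .455 -.36 .2 96.8
```

```text
clock: 65.75
position: [0.4613, 0.0217, 0.2541]
tool_rot: [2.398, 2.021, -0.035]
force: [-0.3, 1.1, 0.1]
gripper_width: 0.499
clk 65.8 pos [0.4613 0.0217 0.2541] jaw 80.2 tilt 1.31 F [-0.3  1.1  0.1] w 0.499 q [ 0.49  0.15 -0.71  1.94  0.13  1.11  1.13]
-0.3761,0.0591,0.0612,-0.0920   dist 0.386 turn -16.6
```

```bash
python3 -m inch '[0,-0.376,0.059,0,-0.02,0,-0.376,0.059,0,-0.04,0,-0.376,0.059,0.01,-0.06,0,-0.376,0.059,0.03,-0.08,0,-0.376,0.059,0.06,-0.092,0,-0.376,0.059,0.06,-0.092,0,-0.376,0.059,0.06,-0.092,0,-0.376,0.059,0.06,-0.092,0,-0.376,0.059,0.06,-0.092,0,-0.376,0.059,0.06,-0.092]' && python3 bars.py
python3 - <<'E'
from rig import ctrl
from h import *
for n in("top","scene"):
    d=ctrl.get_image(n)
    print(n);[show(o) for o in comps(d,.07,.09,60)+comps(d,.046,.062,60) if .33<o["c"][0]<.57 and .2<o["c"][1]<.45]
E
python3 g.py .433 -.408 .1 96.8 .433 -.408 .0055 96.8
```

```text
clock: 67.0
position: [0.4561, -0.3579, 0.2022]
tool_rot: [2.08, 2.35, -0.035]
force: [-1.3, -0.8, -0.3]
gripper_width: 0.498
top flap 48 [0.641 0.046 0.26 ] post 121 [0.588 0.044 0.214] 0.2388346464219217 plate 88 [0.682 0.048 0.24 ]
scene flap 43 [0.646 0.045 0.258] post 158 [0.585 0.042 0.214] 0.24177694304062247 plate 106 [0.682 0.038 0.24 ]
[ 0.4341 -0.409   0.0225] th 5.6 5.6 L144 W27
top
[139, 234] 347 [0.4573 0.3706 0.0782] L137 W26 th-10.2 [160 160 162]
[163, 225] 218 [0.4917 0.3011 0.0544] L104 W24 th78.5 [168 167 168]
[157, 252] 256 [0.4037 0.3168 0.0551] L104 W32 th80.0 [165 164 166]
scene
[372, 164] 246 [0.4613 0.3709 0.0793] L140 W30 th-8.1 [93 95 98]
[350, 166] 200 [0.4179 0.3167 0.0556] L110 W53 th74.4 [90 92 94]
[364, 182] 198 [0.4951 0.3039 0.0558] L107 W34 th76.2 [93 95 97]
clk 67.2 pos [ 0.4552 -0.3593  0.2017] jaw 96.9 tilt 1.32 F [0.1 0.6 0.1] w 0.497 q [ 0.95  0.37 -0.48  1.77  0.22  1.05  2.08]
-0.0439,-0.0262,0.1028,0.0003   dist 0.115 turn 0.1
-0.0423,-0.0248,0.1973,0.0003   dist 0.203 turn 0.1
```

```bash
python3 -m inch '[0,-0.044,-0.026,0.04,0,0,-0.044,-0.026,0.08,0,0,-0.044,-0.026,0.12,0,0,-0.043,-0.0255,0.15,0,0,-0.0425,-0.025,0.18,0,0,-0.0425,-0.025,0.197,0,0,-0.0425,-0.025,0.197,0,0,-0.0425,-0.025,0.197,0]' && python3 g.py .4325 -.4085 .006 96.8
```

```text
clock: 68.2
position: [0.4336, -0.4087, 0.0069]
tool_rot: [2.082, 2.347, -0.036]
force: [0.4, 0.7, -0.3]
gripper_width: 0.504
clk 68.2 pos [ 0.4336 -0.4087  0.0069] jaw 96.9 tilt 1.33 F [ 0.4  0.7 -0.3] w 0.504 q [ 0.94  0.63 -0.37  1.88  0.37  0.69  2.04]
0.0003,-0.0011,0.0009,0.0003   dist 0.001 turn 0.1
```

```bash
python3 -m inch '[1,0,-0.001,0.0007,0,1,0,-0.001,0.0007,0,1,0,-0.001,0.0007,0,1,0,-0.001,0.0007,0,1,0,-0.001,0.0007,0,1,0,-0.001,0.0007,0,1,0,-0.001,0.0007,0,1,0,0,-0.06,0,1,0,0.02,-0.12,0,1,0,0.03,-0.18,0,1,0,0.03,-0.24,0,1,0,0.03,-0.24,0]' 30 && python3 g.py .455 .15 .25 80.3
```

```text
clock: 69.7
position: [0.4691, -0.4016, 0.2519]
tool_rot: [2.074, 2.339, -0.035]
force: [0.2, -0.9, -1.9]
gripper_width: 0.272
clk 69.7 pos [ 0.4691 -0.4016  0.2519] jaw 96.9 tilt 1.56 F [ 0.2 -0.9 -1.9] w 0.272 q [ 0.98  0.38 -0.47  1.63  0.21  1.16  2.14]
0.5492,0.0519,-0.0130,0.0921   dist 0.552 turn 16.6
```

```bash
python3 -m inch '[1,0.549,0.052,-0.012,0.02,1,0.549,0.052,-0.012,0.04,1,0.549,0.052,-0.012,0.06,1,0.549,0.052,-0.012,0.08,1,0.549,0.052,-0.012,0.092,1,0.549,0.052,-0.012,0.092,1,0.549,0.052,-0.012,0.092,1,0.549,0.052,-0.012,0.092,1,0.549,0.052,-0.012,0.092,1,0.549,0.052,-0.012,0.092,1,0.549,0.052,-0.012,0.092,1,0.549,0.052,-0.012,0.092]' 30 && python3 g.py .444 .2834 .2 80.3 .444 .2834 .1 80.3
```

```text
clock: 71.2
position: [0.4551, 0.1479, 0.2482]
tool_rot: [2.39, 2.01, -0.034]
force: [0.2, -0.6, -1.5]
gripper_width: 0.274
clk 71.2 pos [0.4551 0.1479 0.2482] jaw 80.1 tilt 1.63 F [ 0.2 -0.6 -1.5] w 0.274 q [ 0.27  0.2  -0.78  1.91  0.19  1.11  0.81]
0.1329,-0.0341,0.0445,-0.0009   dist 0.144 turn -0.2
0.1358,-0.0341,0.1444,-0.0009   dist 0.201 turn -0.2
```

```bash
python3 -m inch '[1,0.133,-0.034,0,-0.001,1,0.133,-0.034,0.02,-0.001,1,0.133,-0.034,0.045,-0.001,1,0.134,-0.034,0.08,-0.001,1,0.135,-0.034,0.11,-0.001,1,0.1358,-0.034,0.145,-0.001,1,0.1358,-0.034,0.145,-0.001,1,0.1358,-0.034,0.145,-0.001,1,0.1358,-0.034,0.145,-0.001]' 30 && python3 g.py .444 .2834 .063 80.3
```

```text
clock: 72.32
position: [0.4452, 0.2838, 0.101]
tool_rot: [2.387, 2.013, -0.029]
force: [0.5, 0.0, -1.3]
gripper_width: 0.273
clk 72.3 pos [0.4452 0.2838 0.101 ] jaw 80.3 tilt 1.53 F [ 0.5  0.  -1.3] w 0.273 q [-0.09  0.49 -0.74  1.96  0.45  0.88  0.34]
0.0004,-0.0012,0.0380,-0.0002   dist 0.038 turn -0.0
```

```bash
python3 -m inch '[1,0,-0.001,0.02,0,1,0,-0.001,0.032,0,1,0,-0.001,0.037,0,1,0,-0.001,0.0375,0,1,0,-0.001,0.0375,0,0.3,0,-0.001,0.0375,0,0,0,-0.001,0.0375,0,0,0,-0.001,0.0375,0,0,0,-0.001,0.0375,0,0,0,-0.001,0.0375,0]' 30 && python3 g.py .444 .2834 .2 80.3 .455 .1 .25 80.3
```

```text
clock: 73.58
position: [0.4442, 0.283, 0.0635]
tool_rot: [2.387, 2.013, -0.029]
force: [-0.1, 0.5, 0.1]
gripper_width: 0.497
clk 73.6 pos [0.4442 0.283  0.0635] jaw 80.3 tilt 1.53 F [-0.1  0.5  0.1] w 0.497 q [-0.12  0.54 -0.7   1.99  0.5   0.81  0.29]
-0.0033,0.0001,-0.1364,-0.0002   dist 0.136 turn -0.0
-0.1834,0.0420,-0.1815,-0.0002   dist 0.261 turn -0.0
```

```bash
python3 -m inch '[0,-0.0005,0,-0.02,0,0,-0.0017,0,-0.07,0,0,-0.0033,0,-0.13,0,0,-0.0045,0,-0.18,0,0,-0.183,0.042,-0.183,0,0,-0.183,0.042,-0.183,0,0,-0.5,0.09,-0.183,0,0,-0.5,0.09,-0.183,0,0,-0.5,0.09,-0.183,0,0,-0.5,0.09,-0.183,0,0,-0.5,0.09,-0.183,0,0,-0.5,0.09,-0.183,0]' && python3 -m inch '[0,0,0,0,0,0,0,0,0,0,0,0,0,0,0,0,0,0,0,0]' && python3 bars.py
python3 - <<'E'
from rig import ctrl
from h import *
L=[]
for n in("top","scene"):
    d=ctrl.get_image(n);cv2.imwrite(f"pics/f_{n}.png",d["image"])
    print(n);[show(o) for o in comps(d,.07,.09,60)+comps(d,.046,.062,60)+comps(d,.02,.038,60) if .33<o["c"][0]<.57 and .2<o["c"][1]<.45]
    c=proj(d,[.52,.2,.08])[0].astype(int);i=d["image"][max(c[1]-90,0):c[1]+90,c[0]-90:c[0]+90];L.append(cv2.resize(i,(400,400),interpolation=cv2.INTER_CUBIC))
    P=cloud(d).reshape(-1,3)
    for nm,x,y,h in(("reagent",.4475,-.212,.045),("beaker",.595,-.2215,.03),("amber",.674,.39,.13),("tipbox",.775,-.2265,.06),("timer",.7225,.2855,.022)):
        q=P[(abs(P[:,0]-x)<.07)&(abs(P[:,1]-y)<.07)&(abs(P[:,2]-h)<.009)];print(nm,len(q),((q.min(0)+q.max(0))/2).round(3)[:2] if len(q) else "")
cv2.imwrite("pics/c7.png",np.hstack(L))
E
```

```text
clock: 75.08
position: [0.4489, -0.2176, 0.2617]
tool_rot: [2.384, 2.012, -0.027]
force: [1.3, 0.8, 0.3]
gripper_width: 0.501
clock: 75.58
position: [0.4491, -0.2162, 0.262]
tool_rot: [2.382, 2.015, -0.027]
force: [0.2, -0.6, -0.4]
gripper_width: 0.5
top flap 45 [0.641 0.046 0.258] post 120 [0.588 0.043 0.215] 0.24382552411980077 plate 90 [0.682 0.048 0.239]
scene flap 43 [0.646 0.045 0.26 ] post 161 [0.585 0.042 0.214] 0.23899662023016283 plate 108 [0.682 0.039 0.24 ]
top
[139, 234] 346 [0.457  0.3705 0.0786] L137 W27 th-10.5 [159 159 161]
[167, 240] 365 [0.4417 0.2808 0.0787] L138 W27 th-10.4 [158 157 159]
[157, 224] 127 [0.4962 0.3225 0.0546] L61 W23 th79.1 [186 184 186]
[150, 250] 150 [0.4082 0.3375 0.0555] L62 W35 th78.8 [181 180 182]
[146, 236] 76 [0.4597 0.3626 0.0295] L64 W11 th-9.9 [135 138 142]
[174, 240] 60 [0.4442 0.2717 0.0308] L64 W8 th-9.0 [136 140 143]
reagent 59 [ 0.442 -0.206]
beaker 48 [ 0.593 -0.215]
amber 84 [0.673 0.389]
tipbox 827 [ 0.773 -0.228]
timer 517 [0.721 0.285]
scene
[372, 164] 242 [0.4627 0.3723 0.0793] L141 W30 th-8.9 [88 90 92]
[350, 172] 266 [0.4447 0.2814 0.0793] L144 W32 th-8.5 [83 85 87]
[357, 164] 105 [0.4133 0.3488 0.0552] L66 W44 th55.6 [ 97  99 102]
[370, 180] 106 [0.4956 0.3287 0.0555] L58 W41 th82.6 [ 95  97 100]
[367, 172] 74 [0.4478 0.3714 0.0312] L53 W30 th-1.3 [67 69 70]
[344, 180] 74 [0.4317 0.2788 0.0311] L54 W27 th1.4 [61 63 64]
reagent 126 [ 0.45  -0.212]
beaker 128 [ 0.596 -0.22 ]
amber 74 [0.677 0.392]
tipbox 1476 [ 0.778 -0.226]
timer 530 [0.723 0.294]
```

View pics/c7.png

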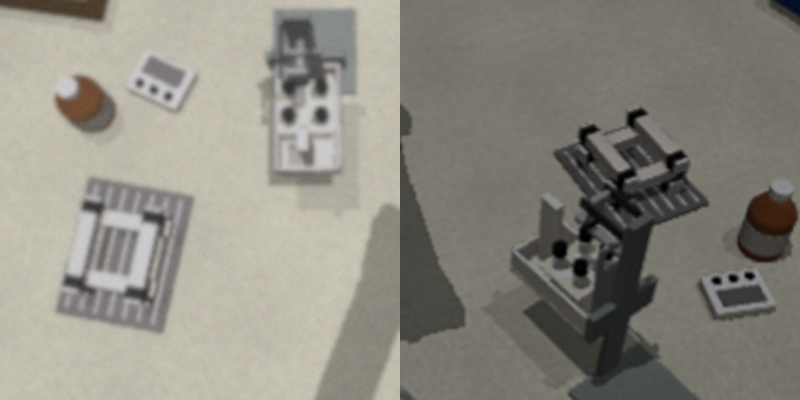

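View pics/f_top.png

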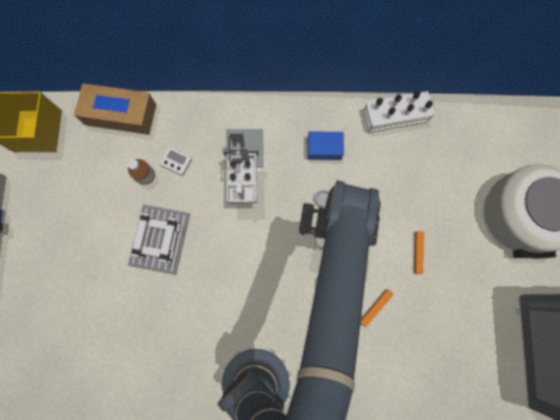

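The three-layer tower is complete and squared on the tray. The carrier hangs with the flap shut, and the orange look-alikes at (419,252) and (377,308) have not moved. The robot is clear of everything, so I'm handing in.

```bash
python3 -c "
from rig import ctrl
print(ctrl.sign_off())"
```

```text
the job is handed in; nothing more can be done
None
```

I hung the tube carrier on the stand's peg first, then stacked all six clamp bars on the tray as a three-layer crosswise tower. The job was handed in at about 76 s.

**Last checks**
- **Carrier:** The flap hangs vertical at x ≈ 0.643, with the eye plate about 40 mm behind it. Both views gave the same reading at every check since the carrier was hung.
- **Tower:** The layer tops measured about 31, 55 and 79 mm, and the bar pairs were about 90 mm apart. Each layer is centred within about 3 mm of the tray centre and squared to within about 1°.
- **Bystanders:** The reagent jar, beaker, amber bottle, tip box and timer measured unmoved within measuring error, and the orange look-alikes look untouched in the last picture. I did not re-measure the petri stack because the arm hid it in the last top view; the gripper never worked near it.

**What went wrong or disagreed**
- **Second-layer bar:** One bar was first laid about 7 mm off along its length. After I corrected it, it was found displaced onto the front edge of the tray, either knocked by the run or disturbed by my release. I picked it up and placed it again, and later checks showed it in place.
- **Camera offset:** The two cameras disagreed by 2–5 mm in x, so I used averages where both saw a part.
- **Tool tilt:** The tool drifted to about 1.5° of tilt during the run, with no visible effect on the result.

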